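# Load and lock the sloped tin rack at the packing bench

### The arm

A 7-joint arm with a two-finger parallel gripper is mounted at the origin on the work surface. World frame = base frame: x ahead of the robot, y to its left, z up, the work surface at z = 0. Lengths are in m, angles in rad, forces in N, time in s.
With the tool pointing down it reaches from about 0.4 to 0.925 m from the base axis. Payload 5.6 kg.
Tool frame: the origin (TCP) lies midway between the tips of the shut fingers; the grasp point (between the pads) lies 19 mm behind it; z points along the fingers, y is the line along which they close (so a half turn about z gives the same grasp; the last joint's range is limited). The gripper opens to 85 mm and grips with 20 to 120 N. Pads are 22 mm wide; open, the fingers measure 114 mm over their backs; the gripper's body (76 mm by 85 mm) begins 54 mm behind the grasp point. The pads swing forward as they close: fully open they stand 13 mm farther back than shut.
Start: joints at [1.199, 0.468, -0.012, 1.603, 0.006, 1.071, -0.056], TCP at [0.21, -0.615, 0.231] pointing down, gripper open.
Joint ranges: [-2.53, 2.53], [-0.31, 2.02], [-1.57, 1.55], [0.28, 2.44], [-1.29, 4.43], [0.15, 1.84], [-2.92, 2.92]. Speed limits (rad/s): [2.57, 2.57, 3.14, 3.14, 3.14, 3.14, 3.14].

### API

Orientations are given as a unit quaternion [x, y, z, w].
In Python, from workcell import robot gives the robot as it stands. The module is installed in compiled form; this text tells all that it offers.
- The arm moves only by the tool send_rows, never from a script. Its argument "series" is one flat list of numbers, 6 for each row, row after row: the shift along the tool's x, y, z as a fraction of full scale, then the turn, a rotation vector about the tool's x, y, z as a fraction of full scale. A call has 1 to 10 rows; each row shifts and turns the commanded pose from where the row before left it, along the tool's axes as they then stand; what a row does not reach is not made up. Full scale, the value 1, is 25 mm for a shift and 6 degrees for a turn. A row lasts 1/8 s, in which the tool goes at most 62.5 mm and 10.7 degrees, less where a joint would pass 70% of its speed; a pose out of reach is approached as far as the arm can. A call with a number of a shift or a turn outside -1 to 1 is refused whole. A call with a gripper value outside its range is refused whole. "claw" is the opening, from -1 (shut) to 1 (fully open), set as the call begins (left out, the last holds). The fingers move at their own pace and stop on an object; the grip force is fixed at half the most. Time passes only in rows, so rows that do not move let the fingers close. It gives the time, the measured TCP pose, the force, the opening and the grip force at its end, in the units of the state.
- robot.state(): the state, without advancing time (a new reading comes with each control period).
- robot.get_image(name): name is "scene" or "top"; returns the picture (480x640x3 uint8, red, green, blue); there is no depth.
- robot.calibration(name): a dict with "mtx" (3x3 intrinsics, pixels), "eye" and "attitude" of the camera in the world. Camera axes: x right, y down, z forward; pixel columns grow to the right and rows downward; lengths in m; the calibration is good to about 2 mm. A picture is of the moment at which its call begins. calibration takes no time and is no camera call.
- robot.hand_in(): hands the job in; it is judged then, once.
Trained networks look in the newest picture that a camera, given by its name, has taken for a name from the list of things; names that differ only in an ending like _2 or _b are one class to them, and where a whole thing is asked for, a point or a joint stands for the part that bears it (a point fixed in the world has none). Each returns a list of dicts, best first, with "score" (0 to 1); they miss things now and then, are a little off and sometimes report something else, mostly with a low value. They report only what shows in the picture. A call takes as long as a camera call. They do not tell look-alikes from the thing itself.
- robot.silhouettes(camera, name): "pixels" (480x640 bool, what is visible of it) and "pixel" ([column, row] in pixels, amid what is visible of it).
The state is a dict: "time_s": time; "qpos": joint angles; "qvel": joint speeds; "joint_torque": joint torques, N m; "tool_pos": TCP position; "tcp_rot": TCP orientation; "force": force on the tool from outside, world axes, zero at the start; "torque": the same for the moment, N m; "gripper_width": opening from 0.0 (shut) to 1.0 (fully open); "gripper_force": force on a finger pad.
Only numpy, scipy, OpenCV 4.12 (cv2) and the standard library are available. Lean on these libraries where they do the work, as an engineer would, in place of code of your own. Each camera call takes 0.05 s, during which the arm holds its last target. There are 200 camera calls.

### The job

Lift the loose silver tin off the bench and lay it lengthwise in the empty bay of the sloped rack, flat between the blue rails and down by the lip at the low edge (green band at either end), and let go of it. Then take the keeper bar by its red handle and swing it across the tins until it clicks fully home against the stop, and only then turn the yellow lock collar on its hinge until its black pointer points at the green mark. Leave the other things on the bench where they stand and do not bump the light bar over the rack.

Things in the scene. Friction and masses are not known exactly. Their poses are not given: they have to be found in the camera images.
- tin: the loose rectangular silver tin with a green band at one end, 110 x 46 x 44 mm (long axis x, width y, height z), lying flat on the bench; origin at the centre of its underside. Its spot among the jar and the spray bottle varies.
- tray: sloped steel tray of the rack, fixed, 165 mm along the slope, 290 mm wide, sloping 30 deg down towards the robot. Origin on the tray floor 75 mm above the bench. Axes: x uphill, y left across the tray, z square out of its face. Full bay (fixed tin like the loose one) centred on y=+45 mm, empty bay on y=-45 mm; low-edge lip 14 mm high, inner face at x=-61 mm.
- hinge (a point): hinge axis of bar and collar on the tray floor (tray x=30, y=105 mm); the axis runs along this point's z, axes as the tray's. A white mark plate with the green locked mark stands left of it: tray x=-30 to 30, y=141 to 171 mm, top 70 mm above the tray floor.
- catch (a point): top of the brass spring plunger in the catch (tray x=21, y=-110, z=49 mm); it dips as the bar passes over. Its grey block is 50 x 28 mm and 34 mm high (tray x=3 to 53, y=-125 to -97 mm); the bar's stop stands on it uphill (tray x=40 to 48 mm, 60 mm high).
- bay (a point): floor point of the empty bay where the centre of the tin's underside belongs (tin against the lip, or up to about 10 mm uphill of it); axes as the tray's, the tin's long axis goes along x. Blue side rails 8 mm high leave 54 mm for the tin's 46 mm.
- bar (a joint): keeper bar angle, rad: 0 = shut, pointing along tray -y from the hinge, against the stop; grows as it opens downhill towards the robot (1.57 = straight downhill), limit 1.6. Underside 50, top 58 mm above the tray floor (tins 44 mm); 224 mm long from the hinge, 16 mm wide; stays where left. Needs about 6 N to pass the plunger at 0.09 to 0.04 rad, then snaps to 0.
- handle (a point): middle of the red upright handle on the bar, a round peg 16 mm in diameter and 50 mm tall along tray z, 170 mm from the hinge; this point is 25 mm above the bar's top, 83 mm above the tray floor
- collar (a joint): lock collar angle in rad: 0 = locked, black pointer at the green mark; positive = turned anticlockwise from that, seen looking down on the tray; turns from -0.3 to 1.5, stiff, stays where it is left. At 0 the black pointer points 2.15 rad anticlockwise from tray x (uphill) and the grip fin lies 0.45 rad clockwise from tray x.
- fin (a point): middle of the collar's yellow grip fin, on the hinge axis 86 mm above the tray floor. The fin is 14 mm thick, 28 mm tall (72 to 100 mm above the tray floor) and 64 mm long, along this point's x axis. Below it is a yellow disc 44 mm across (60 to 72 mm above the floor) with a black pointer out to 40 mm from the axis, 2.6 rad anticlockwise from this x axis.
- lockmark (a point): centre of the green locked mark on the white plate, 60 mm from the hinge axis, 72 mm above the tray floor
- lamp: light bar over the rack: white strip 28 x 370 mm along y, 309 to 331 mm above the bench, centre line at x=+20 mm from this origin; it crosses above collar, catch and shut bar, so a vertical tool does not fit there. Two 14 mm posts at x=100, y=+-177 mm. Origin on the bench under the rack's centre, x away from the robot, y left.
- jar: amber glass jar, red cap, 64 mm in diameter, 100 mm tall, origin at centre of its underside (leave alone)
- spray: white spray bottle with a red head, 68 mm in diameter, 186 mm tall, origin at centre of its underside (leave alone)
- dish: steel dish, 110 mm across, 35 mm high, origin at centre of its underside (leave alone)
- scoop: blue-handled spoon 180 mm long lying on the bench (leave alone)
- tub: white tub 84 mm in diameter, 110 mm tall, origin at centre of its underside (leave alone)
Not all that is in view belongs to the job. Of the things like the tin, leave any that is purple or turquoise; of the rest the larger one is meant.

How it is judged:
On the way, in this order (a step that is already met when the one before it is completed fails the run):
1. the tin lies in the empty bay, let go, while the bar is still open (x of tin in the frame of bay between -0.01 and 0.014 m and y of tin in the frame of bay between -0.008 and 0.008 m and z of tin in the frame of bay between -0.004 and 0.006 m and angle between the x axis of tin and the x axis of bay, either way round below 0.12 rad and angle between the z axis of tin and the z axis of bay, either way round below 0.12 rad and value of joint bar above 0.5 rad and contact force between the fingers and tin below 0.2 N), for 0.2 s.
2. the keeper bar is home in its detent with the tin still in the bay (value of joint bar between -0.03 and 0.03 rad and x of tin in the frame of bay between -0.01 and 0.014 m and y of tin in the frame of bay between -0.008 and 0.008 m and z of tin in the frame of bay between -0.004 and 0.006 m and angle between the x axis of tin and the x axis of bay, either way round below 0.12 rad and angle between the z axis of tin and the z axis of bay, either way round below 0.12 rad), for 0.2 s.
3. the collar is turned to its locked mark (value of joint collar between -0.12 and 0.12 rad and value of joint bar between -0.03 and 0.03 rad), for 0.2 s.
At the end, for the whole second after the job is handed in: The tin rests in the bay (origin within -10..+14 mm of the bay point along the slope, 8 mm across, -4..+6 mm off the floor, within 0.12 rad of the bay's axes), the bar is shut within 0.03 rad, the collar is within 0.12 rad of its locked mark, and the tin is at rest (all of step 3 and x of tin in the frame of bay between -0.01 and 0.014 m and y of tin in the frame of bay between -0.008 and 0.008 m and z of tin in the frame of bay between -0.004 and 0.006 m and angle between the x axis of tin and the x axis of bay, either way round below 0.12 rad and angle between the z axis of tin and the z axis of bay, either way round below 0.12 rad and linear speed of tin below 0.02 m/s); the robot touches nothing.
It fails at once if another thing on the bench is shifted by more than 30 mm (distance of any of jar, spray, dish, scoop, tub from where it was at the start of the episode above 0.03 m).
It fails at once if jar, spray bottle or tub is tipped (angle between any of jar, spray, tub's own z axis and vertical above 0.35 rad).
It fails at once if the light bar is bumped (over 5 N) (contact force between any of the arm, the fingers, tin and lamp above 5 N).
It also fails if it takes over 59 s, if anything falls off the work surface, if the arm or the gripper's body presses on something with over 40 N, if the wrist force passes 120 N, or if a joint passes its speed limit or range.

## Working session

There is one attempt and no reset: what is moved stays moved. The work goes in short steps, Python scripts to look and compute and a tool call to move; the robot and the scene stay as the last step left them, time stands still between calls to the robot, and variables do not carry over. Pictures are saved under pics/ and viewed, at most 10 in all, crops included, and the job is handed in when it is done.

Besides the shell and the picture viewer there is one more tool, called after "Request:" by a JSON object that holds its "api" and its "payload", one argument or row to a line. send_rows: Moves the arm, as the interface text tells. Its arguments: {"type":"object","properties":{"series":{"type":"array","items":{"type":"number"}},"claw":{"type":"number"}},"required":["series"]}

```bash
mkdir -p pics; python3 - <<'E'
from workcell import robot
import cv2
for n in ("scene","top"):
    im=robot.get_image(n); cv2.imwrite(f"pics/{n}0.png",im[:,:,::-1])
    c=robot.calibration(n); print(n,c)
s=robot.state(); print(s)
E
```

```text
scene {'mtx': array([[482.34899893,   0.        , 316.79490593],
       [  0.        , 482.34899893, 235.79234505],
       [  0.        ,   0.        ,   1.        ]]), 'eye': array([1.38400697, 0.10709   , 0.72630941]), 'attitude': array([ 0.58902895,  0.65869103, -0.34940376, -0.31158955])}
top {'mtx': array([[437.17999822,   0.        , 320.04166386],
       [  0.        , 437.17999822, 233.36066558],
       [  0.        ,   0.        ,   1.        ]]), 'eye': array([ 0.35311728, -0.00839395,  1.04568553]), 'attitude': array([ 0.71147985, -0.69652709,  0.05302119, -0.07638834])}
{'time_s': 0.1, 'qpos': array([ 1.19900064,  0.46831418, -0.01160203,  1.60351839,  0.00599654,
        1.07142081, -0.056282  ]), 'qvel': array([-1.29356262e-03, -2.64144992e-03, -4.05459006e-04, -1.33844492e-03,
        4.19317697e-05, -2.51617244e-03,  5.66046322e-04]), 'joint_torque': array([ 1.67151324e-03, -5.33522451e+01,  2.18115875e-02, -2.51966178e+01,
        1.15067544e-02,  4.35822207e-03, -3.19214018e-05]), 'tool_pos': array([ 0.20966302, -0.61472628,  0.23042276]), 'tcp_rot': array([ 9.86520756e-01,  1.63634153e-01, -1.89030734e-04, -7.90857483e-04]), 'force': array([-0.09730206,  0.34617942,  0.47767572]), 'torque': array([-0.0213539 ,  0.01665019, -0.00372657]), 'gripper_force': 0.0, 'gripper_width': 0.9992522594699208}
```

View pics/scene0.png

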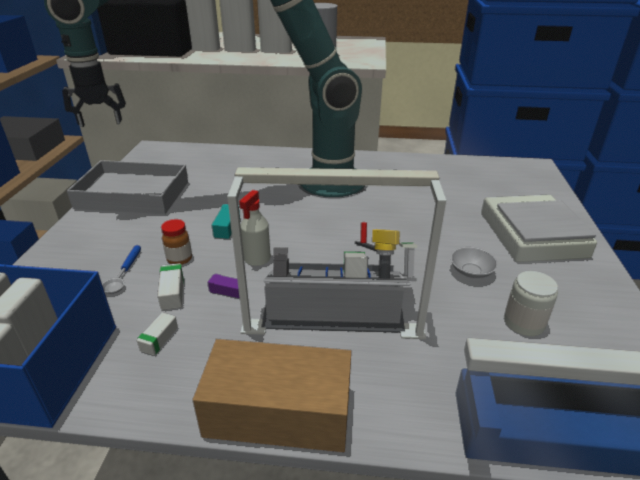

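View pics/top0.png

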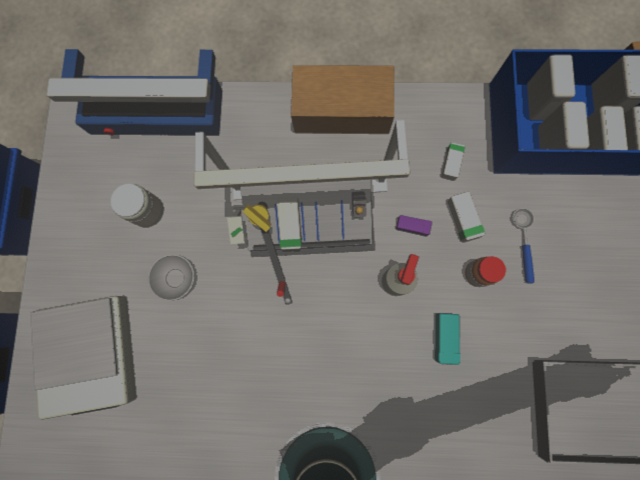

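```bash
cat > h.py <<'E'
import numpy as np, cv2
from scipy.spatial.transform import Rotation as R
from workcell import robot
C={n:robot.calibration(n) for n in("scene","top")}
def proj(n,P):
    c=C[n]; p=(np.atleast_2d(P)-c["eye"])@R.from_quat(c["attitude"]).as_matrix()
    return p[:,:2]/p[:,2:]*c["mtx"][0,0]+c["mtx"][:2,2]
def ray(n,uv):
    c=C[n]; d=np.linalg.inv(c["mtx"])@[uv[0],uv[1],1]; return c["eye"],R.from_quat(c["attitude"]).apply(d)
def onz(n,uv,z):
    e,d=ray(n,uv); return e+d*(z-e[2])/d[2]
def tri(a,b):
    (e1,d1),(e2,d2)=ray("scene",a),ray("top",b)
    t=np.linalg.lstsq(np.c_[d1,-d2],e2-e1,rcond=None)[0]
    p,q=e1+d1*t[0],e2+d2*t[1]; return (p+q)/2,np.linalg.norm(p-q)
E
python3 - <<'E'
from h import *
np.set_printoptions(precision=4,suppress=True)
M={}
for n in("scene","top"):
    im=robot.get_image(n)
    for k in("tin","tray","fin","handle","catch","lockmark","bar","lamp","jar","spray","dish"):
        r=robot.silhouettes(n,k)
        print(n,k,[(round(d["score"],2),np.round(d["pixel"],1),int(d["pixels"].sum())) for d in r if d["score"]>.2])
        for i,d in enumerate(r[:4]): M[f"{n}_{k}_{i}"]=d["pixels"]
    x,y,w,h=dict(scene=(225,215,240,130),top=(195,180,200,135))[n]
    cv2.imwrite(f"pics/{n}_z.png",cv2.resize(im[y:y+h,x:x+w,::-1],None,fx=800//w if n=="top" else 3.3333,fy=800//w if n=="top" else 3.3333,interpolation=cv2.INTER_CUBIC))
np.savez_compressed("m.npz",**M)
E
```

```text
scene tin [(0.88, array([221.2, 226.1]), 462), (0.8, array([159.2, 332.2]), 931), (0.78, array([225.2, 283.4]), 586), (0.68, array([170.1, 287. ]), 1054)]
scene tray [(0.89, array([357.1, 265.3]), 4445)]
scene fin [(0.82, array([382.6, 238.7]), 515)]
scene handle [(0.88, array([364.6, 241.6]), 369)]
scene catch [(0.61, array([362.1, 266.5]), 4288)]
scene lockmark [(0.64, array([357. , 268.6]), 4710)]
scene bar [(0.7, array([364.3, 240.8]), 329), (0.38, array([119.3, 278.4]), 575)]
scene lamp [(0.76, array([340.3, 181.8]), 6506)]
scene jar [(0.58, array([174.8, 242.4]), 1145)]
scene spray [(0.62, array([257.2, 234.2]), 1722), (0.37, array([384.2, 238.7]), 471)]
scene dish [(0.95, array([473. , 261.4]), 1171)]
top tin [(0.91, array([414.5, 225.8]), 516), (0.86, array([468.8, 217.8]), 1166), (0.84, array([445.6, 338.5]), 1216), (0.58, array([454. , 159.2]), 631)]
top tray [(0.55, array([301.7, 217.5]), 9059)]
top fin [(0.57, array([260.3, 214.6]), 492), (0.4, array([299. , 218.1]), 9362)]
top handle [(0.76, array([279.3, 268.1]), 611)]
top catch [(0.69, array([300.7, 216.4]), 9271), (0.37, array([467.7, 217.8]), 1156)]
top lockmark [(0.93, array([298.4, 215.2]), 9136)]
top bar [(0.98, array([279.5, 269.4]), 574)]
top lamp [(0.88, array([303.6, 169.8]), 5565)]
top jar [(0.89, array([485.8, 269.9]), 1007), (0.74, array([280. , 268.5]), 553)]
top spray [(0.86, array([397.4, 279.2]), 1074), (0.61, array([257.8, 214.1]), 467)]
top dish [(0.59, array([171. , 277.8]), 1720)]
```

View pics/scene_z.png

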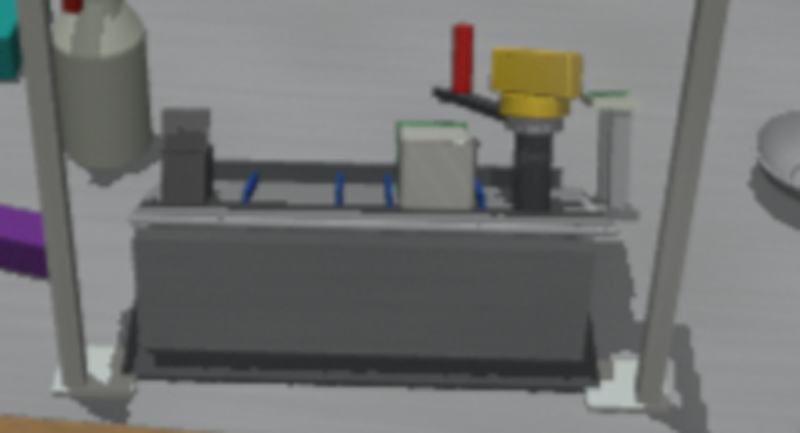

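View pics/top_z.png

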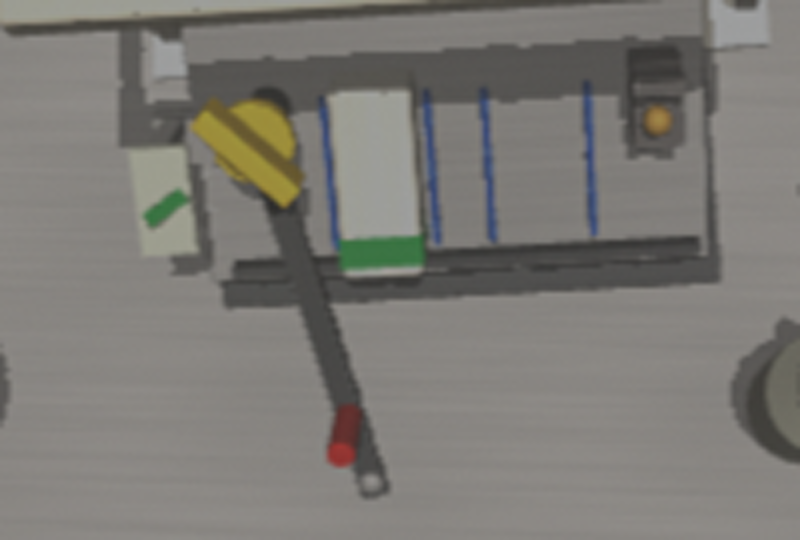

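```bash
cat > fit.py <<'E'
from h import *
from scipy.optimize import least_squares, minimize
np.set_printoptions(precision=4,suppress=True)
A=lambda L:[(np.array(p)/1000.,np.array(q,float)) for p,q in L]
top=A([((30,171,70),(130,150)),((30,141,70),(182,146)),((-30,141,70),(196,250)),((-30,171,70),(145,257)),((21,-110,49),(658,119)),((-2.8,155.2,72),(165,208)),
 ((-61,-71,8),(596,236)),((-61,-19,8),(494,242)),((-61,19,8),(438,243))])
sc=A([((30,171,70),(635,104)),((30,141,70),(600,106)),((48,-125,60),(163,121)),((48,-97,60),(210,121)),((40,-97,60),(209,109)),((40,-125,60),(165,109))])
T2=lambda q:q/4+[195,180]; S2=lambda q:q*.3+[225,215]
def frame(v): return R.from_euler("ZY",[v[3],-np.pi/6]),np.array(v[:3])
def pts(P,v): r,t=frame(v); return r.apply(P)+t
hg=np.array([.03,.105,0])
def barp(r,z,b): return hg+[-r*np.sin(b),-r*np.cos(b),z]
def res(v,full=False):
    o=[proj("top",pts(p,v))[0]-T2(q) for p,q in top]+[proj("scene",pts(p,v))[0]-S2(q) for p,q in sc]
    b=v[4]
    for P,q in((barp(.17,.108,b),(341,455)),(barp(.17,.058,b),(350,410)),(barp(.219,.058,b),(371,483))): o.append(proj("top",pts(P,v))[0]-T2(np.array(q)))
    for P,q in((barp(.17,.108,b),(462,27)),(barp(.17,.060,b),(461,92))): o.append(proj("scene",pts(P,v))[0]-S2(np.array(q)))
    # fin centre-top ends
    a=v[5]-.45
    f=np.array([np.cos(a),np.sin(a),0])
    for s,q in((1,(208,109)),(-1,(289,188))): o.append(proj("top",pts(hg+[0,0,.100]+s*.032*f,v))[0]-T2(np.array(q)))
    o=np.array(o); return o if full else o.ravel()
if __name__=="__main__":
    for a0 in(.8,1.2):
      s=least_squares(res,[.55,.05,.075,0,1.3,a0],loss="soft_l1",x_scale=[.01,.01,.01,.05,.1,.1]); print(s.cost,s.x)
    print(res(s.x,True).T); np.save("tray.npy",s.x)
    M=np.load("m.npz")
    ms={}
    for n,c in(("scene",(170,287)),("top",(468,217))):
        for i in range(4):
            m=M[f"{n}_tin_{i}"]
            if m[c[1],c[0]]: ms[n]=m
    def hull(n,v):
        P=np.array([[x,y,z] for x in(-.055,.055) for y in(-.023,.023) for z in(0,.044)])
        P=R.from_euler("z",v[2]).apply(P)+[v[0],v[1],0]
        return cv2.convexHull((proj(n,P)*256).astype(np.int32))
    def cost(v):
        t=0
        for n,m in ms.items():
            q=cv2.convexHull(hull(n,v)); im=np.zeros((480*4,640*4),np.uint8)
            cv2.fillConvexPoly(im,(q//64),1)
            im=cv2.resize(im.astype(np.float32),(640,480),interpolation=cv2.INTER_AREA)
            t+=np.abs(im-m).sum()/m.sum()
        return t
    g=onz("top",(468.8,217.8),.03)
    best=min((minimize(cost,[g[0],g[1],y],method="Nelder-Mead",options=dict(initial_simplex=[[g[0],g[1],y],[g[0]+.02,g[1],y],[g[0],g[1]+.02,y],[g[0],g[1],y+.2]],xatol=1e-4)) for y in(-.4,0,.4)),key=lambda r:r.fun)
    print("tin",best.x,best.fun); np.save("tin.npy",best.x)
    for n,u in(("jar",(485,270)),("spray",(400,283)),("purple",(414,225))): print(n,onz("top",u,.05))
E
python3 fit.py
```

```text
16.54828597208985 [0.5752 0.052  0.0713 0.0914 1.3789 1.076 ]
16.54828597218491 [0.5752 0.052  0.0713 0.0914 1.3789 1.076 ]
[[-0.3915  0.67    0.8707 -0.1474 -0.7432  0.2196 -2.1122  0.9728 -1.381
   1.426  -2.5887 -0.4578 -0.9053 -0.2953 -0.6386 -0.1733 -0.6728  0.2562
  -0.1877 -0.2134 -1.5126 -0.511 ]
 [-0.2623 -0.2872  0.1381 -0.6237 -0.849  -0.4205  0.1685  0.274   1.1954
  -0.1888 -0.9495 -1.2087 -1.0546  2.1479  1.9954 -1.0174  0.0905  0.4022
   0.3192  0.6119  0.5473  3.505 ]]
tin [ 0.5864 -0.3161  0.3199] 0.1679934277977223
jar [ 0.4602 -0.3473  0.05  ]
spray [ 0.4268 -0.1564  0.05  ]
purple [ 0.561  -0.1898  0.05  ]
```

```bash
python3 - <<'E'
s=open("fit.py").read()
s=s.replace("((-61,-71,8),(596,236)),((-61,-19,8),(494,242)),((-61,19,8),(438,243))","((-58,-74,8),(596,236)),((-58,-16,8),(494,242)),((-58,16,8),(438,243))")
s=s.replace("((48,-125,60),(163,121)),((48,-97,60),(210,121)),((40,-97,60),(209,109)),((40,-125,60),(165,109))","((48,-125,60),(163,109)),((48,-97,60),(210,110))")
s=s.replace("(208,109)","(200,120)").replace("(289,188)","(293,194)")
open("fit.py","w").write(s)
E
python3 fit.py
python3 - <<'E'
from fit import *
v=np.load("tray.npy"); t=np.load("tin.npy")
for n in("scene","top"):
    im=robot.get_image(n)[:,:,::-1].copy()
    def poly(P,c,cl=True): cv2.polylines(im4,[np.round((proj(n,P)-[x,y])*k).astype(np.int32)],cl,c,1)
    x,y,w,h=dict(scene=(130,200,320,160),top=(215,180,320,130))[n]; k=2.5
    im4=cv2.resize(im[y:y+h,x:x+w],None,fx=k,fy=k,interpolation=cv2.INTER_CUBIC)
    sq=lambda x0,x1,y0,y1,z:pts(np.array([(x0,y0,z),(x1,y0,z),(x1,y1,z),(x0,y1,z)])/1000.,v)
    for a in((-61,49,22,68,44),(-61,49,-68,-22,0),(-30,30,141,171,70),(3,53,-125,-97,34),(40,48,-125,-97,60),(-61,60,-72,-18,8)): poly(sq(*a),(0,255,255))
    poly(pts([barp(0,.058,v[4]),barp(.224,.058,v[4])],v),(255,0,255)); poly(pts([barp(.17,.058,v[4]),barp(.17,.108,v[4])],v),(255,0,0))
    a=v[5]-.45; r=R.from_euler("z",a)
    poly(pts(r.apply(np.array([(-32,-7,100),(32,-7,100),(32,7,100),(-32,7,100)])/1000.)+hg,v),(0,0,255))
    for z in(0,.044): poly(R.from_euler("z",t[2]).apply([(-.055,-.023,z),(.055,-.023,z),(.055,.023,z),(-.055,.023,z)])+[t[0],t[1],0],(0,0,255))
    cv2.imwrite(f"pics/{n}_o.png",im4)
import numpy as np
a=cv2.imread("pics/scene_o.png")[:,:800];b=cv2.imread("pics/top_o.png")[:,:800]
print(a.shape,b.shape); cv2.imwrite("pics/o.png",cv2.resize(np.vstack([a,b]),None,fx=.8,fy=.8))
E
```

```text
8.416820170803446 [0.5733 0.0514 0.0721 0.0804 1.3702 1.2442]
8.416820170810391 [0.5733 0.0514 0.0721 0.0804 1.3702 1.2442]
[[-0.3204  0.7579  0.6978 -0.3364 -0.435   0.1502 -0.8637 -0.4385 -0.248
   1.3011 -2.7388 -0.5965 -1.0869 -0.2076 -0.5828  0.3333 -0.187  -0.3216
  -1.1582  0.2029]
 [-0.3458 -0.2201  0.2455 -0.6655  0.449  -0.4013 -0.0396 -0.0158  0.5734
  -0.5183 -1.3707  1.131   1.0716 -0.6365  0.4342  0.7759 -0.2077  0.0821
  -0.2749  0.6658]]
tin [ 0.5864 -0.3161  0.3199] 0.1679934277977223
jar [ 0.4602 -0.3473  0.05  ]
spray [ 0.4268 -0.1564  0.05  ]
purple [ 0.561  -0.1898  0.05  ]
(400, 800, 3) (325, 800, 3)
```

View pics/o.png

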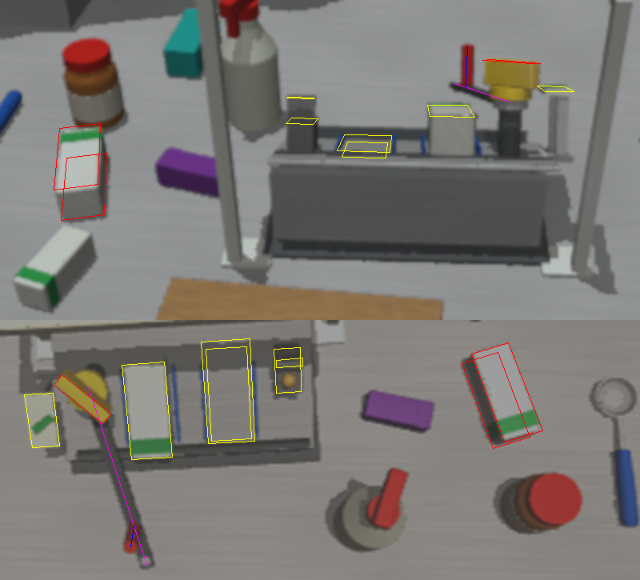

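```bash
sed -i 's/def res(v,full=False):/def res(v,full=False):\n    v=np.array(v); v[2]=.075/' fit.py; python3 fit.py | head -3
cat > plan.py <<'E'
from fit import *
v=np.load("tray.npy"); v[2]=.075
tin=np.load("tin.npy")
rt,_=frame(v)
DOWN=lambda yaw:R.from_euler("z",yaw)*R.from_euler("x",np.pi)
TOOL=lambda a=0:rt*R.from_euler("z",a)*R.from_euler("x",np.pi)   # tool z into tray, tool x at angle a from tray x
W=lambda p:pts(np.array(p)/1000.,v)
def go(P,rot=None,s=None):
    s=s or robot.state(); p=s["tool_pos"]; r=R.from_quat(s["tcp_rot"])
    d=r.inv().apply(np.array(P)-p)/.025
    print("t",round(s["time_s"],2),"pos",p,"F",s["force"],"w",round(s["gripper_width"],3),"gf",round(s["gripper_force"],1))
    print("shift(full units)",d)
    if rot is not None: print("turn first(full units)",(r.inv()*rot).as_rotvec()/np.radians(6),"then shift",rot.inv().apply(np.array(P)-p)/.025)
E
python3 - <<'E'
from plan import *
print("tray",v)
for n,P in(("bay",(-6,-45,0)),("prep",(-6,-45,200)),("handle0",barp(.17,.083,v[4])*1000),("handle1",barp(.17,.083,0)*1000),("fin",(30,105,86))): print(n,W(P))
go((tin[0],tin[1],.12),DOWN(tin[2]))
E
```

```text
10.543956154820364 [0.5734 0.0512 0.042  0.0834 1.3727 1.2457]
10.54395615470587 [0.5734 0.0512 0.1108 0.0834 1.3727 1.2457]
[[-0.5404  0.5809  0.6083 -0.467  -0.2786  0.0023 -0.694  -0.3332 -0.1789
tray [0.5734 0.0512 0.075  0.0834 1.3727 1.2457]
bay [0.572  0.0059 0.072 ]
prep [ 0.4723 -0.0024  0.2452]
handle0 [0.4081 0.1092 0.0785]
handle1 [ 0.5634 -0.0149  0.1619]
fin [0.5477 0.1544 0.1645]
t 1.4 pos [ 0.2098 -0.6152  0.2313] F [-0.22    0.9582  0.7099] w 0.998 gf 0.0
shift(full units) [18.1196 -6.4618  4.4498]
turn first(full units) [0.0001 0.0005 0.0838] then shift [18.0619 -6.6206  4.4508]
```

Request:
{"api": "send_rows", "payload": {
  "series": [0.9,-0.33,0,0,0,0,0.9,-0.33,0,0,0,0,0.9,-0.33,0,0,0,0,0.9,-0.33,0,0,0,0,0.9,-0.33,0,0,0,0,0.9,-0.33,0,0,0,0,0.9,-0.33,0,0,0,0,0.9,-0.33,0,0,0,0,0.9,-0.33,0,0,0,0,0.9,-0.33,0,0,0,0]
}}

```text
time_s: 2.65
tool_pos: [0.3968, -0.464, 0.2314]
tcp_rot: [0.987, 0.164, 0.0, 0.0]
force: [-1.3, -0.4, 0.0]
gripper_width: 1.002
gripper_force: 0.0
```

Request:
{"api": "send_rows", "payload": {
  "series": [0.9,-0.33,0,0,0,0,0.9,-0.33,0,0,0,0,0.9,-0.33,0,0,0,0,0.9,-0.33,0,0,0,0,0.9,-0.33,0,0,0,0,0.9,-0.33,0,0,0,0,0.9,-0.33,0,0,0,0,0.9,-0.33,0,0,0,0,0.9,-0.33,0,0,0,0,0,0,0,0,0,0]
}}

```text
time_s: 3.9
tool_pos: [0.5657, -0.3264, 0.2311]
tcp_rot: [0.986, 0.166, 0.0, -0.0]
force: [-0.5, 0.7, 0.1]
gripper_width: 1.0
gripper_force: 0.0
```

```bash
python3 - <<'E'
from plan import *
go((tin[0],tin[1],.10),DOWN(tin[2]))
im=robot.get_image("top"); cv2.imwrite("pics/g.png",cv2.resize(im[130:310,340:560,::-1],None,fx=3,fy=3))
E
```

```text
t 3.9 pos [ 0.5657 -0.3264  0.2311] F [-0.4517  0.7139  0.0539] w 1.0 gf 0.0
shift(full units) [ 0.9131 -0.1164  5.2458]
turn first(full units) [-0.0074 -0.0086  0.1219] then shift [ 0.9162 -0.1322  5.2449]
```

View pics/g.png

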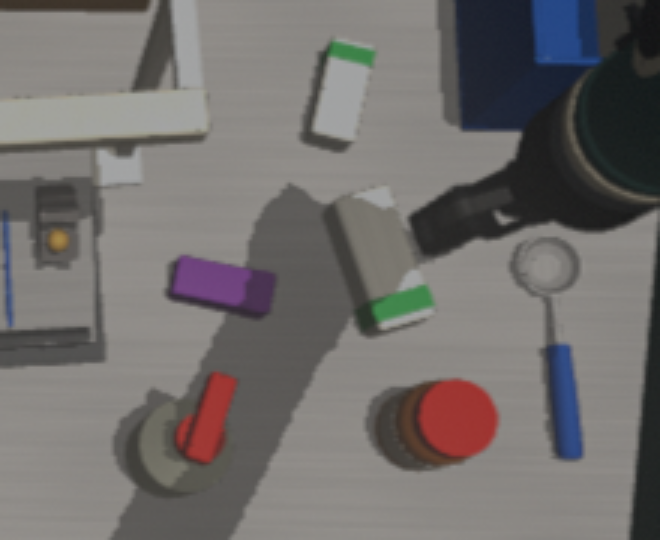

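```bash
python3 - <<'E'
from plan import *
s=robot.state(); r=R.from_quat(s["tcp_rot"]); p=s["tool_pos"]
for y in(-.043,0,.043): print((proj("top",p+r.apply([0,y,-.013]))-[340,130])*3)
print((proj("top",p-[0,0,-.15])-[340,130])*3)
E
```

```text
[[437.1083 241.5678]]
[[502.3614 220.7757]]
[[567.4341 200.0411]]
[[605.4309 154.9075]]
```

Request:
{"api": "send_rows", "payload": {
  "series": [0.46,-0.065,0.5,0,0,0.12,0.46,-0.065,0.7,0,0,0,0,0,0.9,0,0,0,0,0,0.9,0,0,0,0,0,0.9,0,0,0,0,0,0.7,0,0,0,0,0,0.5,0,0,0,0,0,0,0,0,0]
}}

```text
time_s: 4.95
tool_pos: [0.5841, -0.3182, 0.1025]
tcp_rot: [0.988, 0.157, -0.001, -0.001]
force: [-0.3, 0.3, 0.3]
gripper_width: 1.001
gripper_force: 0.0
```

```bash
python3 - <<'E'
from plan import *
go((tin[0],tin[1],.010),DOWN(tin[2]))
E
```

```text
t 4.95 pos [ 0.5841 -0.3182  0.1025] F [-0.3444  0.3397  0.2939] w 1.001 gf 0.0
shift(full units) [ 0.1197 -0.0456  3.7006]
turn first(full units) [-0.0131  0.0138 -0.0359] then shift [ 0.1145 -0.0502  3.7007]
```

Request:
{"api": "send_rows", "payload": {
  "series": [0.12,-0.05,0.8,0,0,0,0,0,0.8,0,0,0,0,0,0.8,0,0,0,0,0,0.7,0,0,0,0,0,0.6,0,0,0,0,0,0,0,0,0]
}}

```text
time_s: 5.7
tool_pos: [0.5861, -0.3159, 0.0096]
tcp_rot: [0.988, 0.157, -0.001, -0.001]
force: [0.4, 0.6, 0.0]
gripper_width: 0.999
gripper_force: 0.0
```

Request:
{"api": "send_rows", "payload": {
  "series": [0,0,0,0,0,0,0,0,0,0,0,0,0,0,0,0,0,0,0,0,0,0,0,0,0,0,0,0,0,0,0,0,0,0,0,0],
  "claw": -1
}}

```text
time_s: 6.45
tool_pos: [0.5879, -0.3167, 0.0125]
tcp_rot: [0.988, 0.157, 0.001, 0.001]
force: [-0.4, -0.9, 5.8]
gripper_width: 0.528
gripper_force: 63.7
```

Request:
{"api": "send_rows", "payload": {
  "series": [0,0,-0.3,0,0,0,0,0,-0.9,0,0,0,0,0,-0.9,0,0,0,0,0,0,0,0,0]
}}

```text
time_s: 6.95
tool_pos: [0.5891, -0.3173, 0.0672]
tcp_rot: [0.988, 0.157, 0.002, 0.002]
force: [0.4, -0.6, -2.2]
gripper_width: 0.529
gripper_force: 63.0
```

```bash
cat > tinpose.py <<'E'
from plan import *
def tinpose(names=("scene","top")):
    # tool-relative estimate: print tin silhouettes near the gripper
    for n in names:
        robot.get_image(n)
        for d in robot.silhouettes(n,"tin"): print(n,round(d["score"],2),np.round(d["pixel"],1),int(d["pixels"].sum()))
E
python3 - <<'E'
from plan import *
s=robot.state(); print("force",s["force"],s["torque"])
p=s["tool_pos"]; go((.586,-.316,.29),DOWN(tin[2]))
im=robot.get_image("scene"); cv2.imwrite("pics/l.png",cv2.resize(im[130:380,100:350,::-1],None,fx=2.4,fy=2.4,interpolation=cv2.INTER_CUBIC))
E
```

```text
force [ 0.3653 -0.5958 -2.1827] [ 0.0403 -0.0163 -0.0028]
t 6.95 pos [ 0.5891 -0.3173  0.0672] F [ 0.3653 -0.5958 -2.1827] w 0.529 gf 63.0
shift(full units) [-0.0631 -0.0516 -8.9116]
turn first(full units) [ 0.0395 -0.0396 -0.0371] then shift [-0.0998 -0.0888 -8.911 ]
```

View pics/l.png

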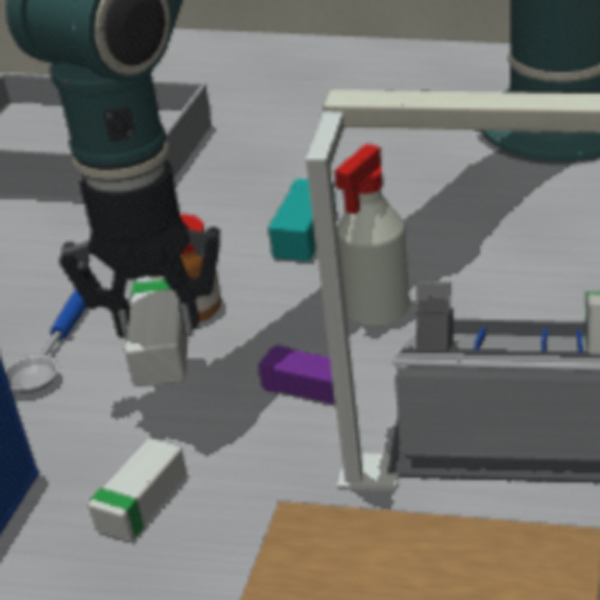

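Request:
{"api": "send_rows", "payload": {
  "series": [0,0,-0.9,0,0,0,0,0,-1,0,0,0,0,0,-1,0,0,0,0,0,-1,0,0,0,0,0,-1,0,0,0,0,0,-1,0,0,0,0,0,-1,0,0,0,0,0,-1,0,0,0,0,0,-0.9,0,0,0,0,0,0,0,0,0]
}}

```text
time_s: 8.25
tool_pos: [0.5879, -0.3166, 0.2865]
tcp_rot: [0.988, 0.157, 0.002, 0.001]
force: [0.1, -0.4, -2.6]
gripper_width: 0.529
gripper_force: 62.9
```

```bash
python3 - <<'E'
from plan import *
go((.43,-.12,.29),DOWN(v[3]))
s=robot.state(); r=R.from_quat(s["tcp_rot"]); p=s["tool_pos"]
ms={}
for n in("scene","top"):
    robot.get_image(n)
    e=proj(n,p+r.apply([0,0,0]))[0]
    L=[d for d in robot.silhouettes(n,"tin") if np.hypot(*(np.array(d["pixel"])-e))<45]
    print(n,e,[(round(d["score"],2),np.round(d["pixel"],1),int(d["pixels"].sum())) for d in L])
    if L: ms[n]=L[0]["pixels"]
np.savez_compressed("held.npz",**ms)
def hull(n,q):
    P=np.array([[x,y,z] for x in(-.055,.055) for y in(-.023,.023) for z in(-.044,0)])
    P=R.from_euler("y",q[1]).apply(P)+[q[0],0,q[2]]
    return cv2.convexHull(proj(n,r.apply(P)+p).astype(np.float32))
def cost(q):
    t=0
    for n,m in ms.items():
        im=np.zeros((1920,2560),np.uint8); cv2.fillConvexPoly(im,np.round(hull(n,q)*4).astype(np.int32),1)
        im=cv2.resize(im.astype(np.float32),(640,480),interpolation=cv2.INTER_AREA); t+=(m*(1-im)).sum()/m.sum()*2+(im*(1-m)).sum()/m.sum()
    return t
if ms:
    b=minimize(cost,[0,0,.012],method="Nelder-Mead",options=dict(initial_simplex=[[0,0,.012],[.015,0,.012],[0,.2,.012],[0,0,.022]]))
    print("held: x off, pitch, z off",b.x,b.fun, "nominal cost",cost([0,0,.012]))
E
```

```text
t 8.25 pos [ 0.5879 -0.3166  0.2865] F [ 0.0619 -0.3744 -2.6165] w 0.529 gf 62.9
shift(full units) [-3.5582 -9.4389 -0.1806]
turn first(full units) [ 0.0254 -0.0321  2.2228] then shift [-5.6402 -8.3638 -0.1413]
scene [146.8919 181.089 ] [(0.96, array([144.8, 179.5]), 1231)]
top [509.481  184.6553] [(0.74, array([512.7, 195.1]), 1456)]
held: x off, pitch, z off [-0.0017  0.0075  0.015 ] 0.8379916279648458 nominal cost 0.9475146889310933
```

Request:
{"api": "send_rows", "payload": {
  "series": [-0.36,-0.94,-0.02,0,0,0,-0.36,-0.94,-0.02,0,0,0,-0.36,-0.94,-0.02,0,0,0,-0.36,-0.94,-0.02,0,0,0,-0.36,-0.94,-0.02,0,0,0,-0.36,-0.94,-0.02,0,0,0,-0.36,-0.94,-0.02,0,0,0,-0.36,-0.94,-0.02,0,0,0,-0.36,-0.94,-0.02,0,0,0,-0.36,-0.94,-0.02,0,0,0]
}}

```text
time_s: 9.7
tool_pos: [0.4274, -0.1202, 0.2879]
tcp_rot: [0.988, 0.157, -0.001, -0.0]
force: [-0.6, 0.9, -1.7]
gripper_width: 0.531
gripper_force: 62.9
```

```bash
python3 - <<'E'
from plan import *
go(W((-4,-45,213)),TOOL(0))
print(robot.state()["qpos"])
for a in(0,np.pi): print(TOOL(a).as_matrix()[:,0])
# lamp: strip ends at z=.32 from top view guess
print(onz("top",(195,178),.32),onz("top",(408,170),.32))
E
```

```text
t 9.7 pos [ 0.4274 -0.1202  0.2879] F [-0.6175  0.8509 -1.7379] w 0.531 gf 62.9
shift(full units) [ 2.9914 -3.9595  1.2178]
turn first(full units) [-0.5899  4.9927  2.1704] then shift [ 1.1185 -4.5436  2.0526]
[ 0.4385  0.0678 -0.2494  1.9997  0.0188  1.0781 -1.0738]
[0.863  0.0722 0.5   ]
[-0.863  -0.0722 -0.5   ]
[0.5817 0.2381 0.32  ] [ 0.6013 -0.1317  0.32  ]
```

Request:
{"api": "send_rows", "payload": {
  "series": [0.3,-0.9,0,0,0,0,0.3,-0.9,0,0,0,0,0.3,-0.9,0,0,0,0,0.3,-0.9,0,0,0,0,0.3,-0.9,0,-0.12,1,0.43,0,0,0,-0.12,1,0.43,0,0,0,-0.12,1,0.43,0,0,0,-0.12,1,0.43,0,0,0,-0.12,1,0.43,0,0,0,0,0,0]
}}

```text
time_s: 10.95
tool_pos: [0.4267, -0.0024, 0.287]
tcp_rot: [0.965, 0.042, 0.258, -0.01]
force: [0.7, 0.5, -2.6]
gripper_width: 0.527
gripper_force: 62.9
```

```bash
python3 - <<'E'
from plan import *
go(W((-4,-45,100)),TOOL(0))
print(robot.state()["qpos"])
E
```

```text
t 10.95 pos [ 0.4267 -0.0024  0.287 ] F [ 0.6743  0.5423 -2.6114] w 0.527 gf 62.9
shift(full units) [0.8308 0.1465 6.3559]
turn first(full units) [0.0104 0.016  0.0271] then shift [0.8205 0.151  6.3572]
[ 0.3262 -0.241  -0.3259  2.3674 -0.2376  0.4915 -1.3156]
```

Request:
{"api": "send_rows", "payload": {
  "series": [0.14,0.03,0.9,0,0,0,0.14,0.03,0.9,0,0,0,0.14,0.03,0.9,0,0,0,0.14,0.03,0.9,0,0,0,0.14,0.03,0.9,0,0,0,0.14,0.03,0.9,0,0,0,0,0,0.9,0,0,0,0,0,0,0,0,0]
}}

```text
time_s: 11.95
tool_pos: [0.5197, -0.0009, 0.1701]
tcp_rot: [0.966, 0.042, 0.255, -0.007]
force: [0.1, -0.5, -3.0]
gripper_width: 0.528
gripper_force: 62.9
```

```bash
python3 - <<'E'
from plan import *
s=robot.state(); go(W((-3,-45,18)),TOOL(0))
r=R.from_quat(s["tcp_rot"]); p=s["tool_pos"]
for n in("scene","top"):
    im=robot.get_image(n)[:,:,::-1].copy(); k=3
    x,y,w,h=dict(scene=(240,170,200,120),top=(195,150,200,130))[n]
    im4=cv2.resize(im[y:y+h,x:x+w],None,fx=k,fy=k,interpolation=cv2.INTER_CUBIC)
    def poly(P,c): cv2.polylines(im4,[np.round((proj(n,P)-[x,y])*k).astype(np.int32)],True,c,1)
    for z in(-.044+.0125,.0125): poly(r.apply([(-.055,-.023,z),(.055,-.023,z),(.055,.023,z),(-.055,.023,z)])+p,(0,0,255))
    poly(W([(-61,-72,8),(60,-72,8),(60,-18,8),(-61,-18,8)]),(0,255,255))
    cv2.imwrite(f"pics/{n}_p.png",im4)
cv2.imwrite("pics/p.png",cv2.resize(np.vstack([cv2.imread("pics/scene_p.png"),cv2.imread("pics/top_p.png")]),None,fx=.79,fy=.79))
E
```

```text
t 11.95 pos [ 0.5197 -0.0009  0.1701] F [ 0.1445 -0.5328 -3.0413] w 0.528 gf 62.9
shift(full units) [ 0.0139 -0.1223  3.7303]
turn first(full units) [0.0593 0.0778 0.0518] then shift [-0.0171 -0.0991  3.7309]
```

View pics/p.png

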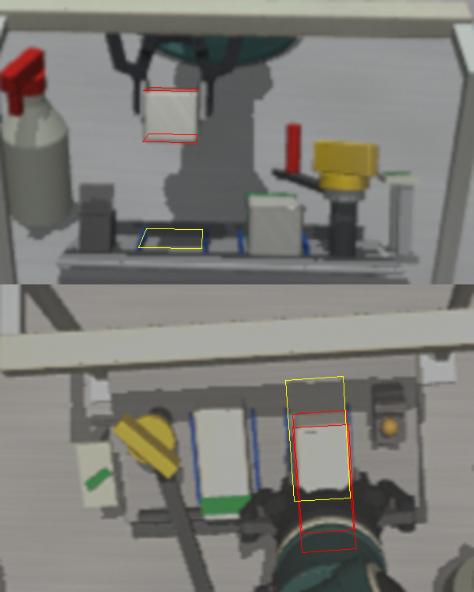

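Request:
{"api": "send_rows", "payload": {
  "series": [0.1,-0.05,0.5,0.06,0.08,0.05,0.05,-0.05,0.7,0,0,0,0,0,0.7,0,0,0,0,0,0.6,0,0,0,0,0,0.4,0,0,0,0,0,0.3,0,0,0,0,0,0,0,0,0]
}}

```text
time_s: 12.92
tool_pos: [0.5618, 0.0019, 0.1136]
tcp_rot: [0.967, 0.041, 0.251, -0.009]
force: [0.5, 0.7, -2.5]
gripper_width: 0.525
gripper_force: 62.9
```

```bash
python3 - <<'E'
from plan import *
go(W((1,-45,14)),TOOL(0))
E
```

```text
t 12.93 pos [0.5618 0.0019 0.1136] F [ 0.5483  0.7198 -2.4858] w 0.525 gf 62.9
shift(full units) [-0.1718 -0.1291  1.0937]
turn first(full units) [0.0215 0.1415 0.021 ] then shift [-0.1883 -0.1262  1.0913]
```

Request:
{"api": "send_rows", "payload": {
  "series": [-0.18,-0.12,0.2,0.02,0.14,0.02,0,0,0.2,0,0,0,0,0,0.2,0,0,0,0,0,0.2,0,0,0,0,0,0,0,0,0]
}}

```text
time_s: 13.55
tool_pos: [0.5711, 0.003, 0.105]
tcp_rot: [0.968, 0.042, 0.248, -0.012]
force: [0.3, 1.2, -3.3]
gripper_width: 0.527
gripper_force: 62.9
```

```bash
python3 - <<'E'
from plan import *
go(W((1,-45,14)),TOOL(0))
E
```

```text
t 13.55 pos [0.5711 0.003  0.105 ] F [ 0.2712  1.2373 -3.2929] w 0.527 gf 62.9
shift(full units) [-0.3297 -0.1099  0.6139]
turn first(full units) [-0.0445  0.2044  0.0273] then shift [-0.3431 -0.1118  0.6062]
```

```bash
python3 - <<'E'
from plan import *
s=robot.state(); print(s["qpos"],s["qvel"])
E
```

```text
[ 0.3373  0.4164 -0.4496  2.2356  1.4451  0.1488 -2.9214] [ 0.0021 -0.0064 -0.006   0.008  -0.0003 -0.0009 -0.0002]
```

Request:
{"api": "send_rows", "payload": {
  "series": [0,0,-0.3,0,0,0,0,0,-0.6,0,0,0,-0.1,0,-0.9,0,0,0,-0.1,0,-0.9,0,0,0,-0.1,0,-0.9,0,0,0,-0.1,0,-0.9,0,0,0,-0.1,0,-0.9,0,0,0,0,0,0,0,0,0]
}}

```text
time_s: 14.55
tool_pos: [0.4951, -0.0064, 0.2182]
tcp_rot: [0.968, 0.04, 0.249, -0.011]
force: [0.6, 0.4, -2.4]
gripper_width: 0.528
gripper_force: 63.0
```

```bash
python3 - <<'E'
from plan import *
go(W((1,-45,200)),TOOL(np.pi))
s=robot.state(); print(s["qpos"],s["qvel"])
E
```

```text
t 14.55 pos [ 0.4951 -0.0064  0.2182] F [ 0.5602  0.4477 -2.4083] w 0.528 gf 63.0
shift(full units) [ 0.0177 -0.2352 -1.3826]
turn first(full units) [ 0.3038  0.0043 29.9933] then shift [-0.0458  0.2348 -1.382 ]
[ 1.1754  0.1914 -1.2645  2.2837  0.5135  0.3291 -1.9731] [-0.1242  0.0303  0.1126 -0.0012  0.0543 -0.0151 -0.0524]
```

Request:
{"api": "send_rows", "payload": {
  "series": [0,0,-0.3,0,0,-1,0,0,-0.3,0,0,-1,0,0,-0.3,0,0,-1,0,0,-0.3,0,0,-1,0,0,-0.3,0,0,-1,0,0,0,0,0,-1,0,0,0,0,0,-1,0,0,0,0,0,-1,0,0,0,0,0,-1,0,0,0,0,0,-1]
}}

```text
time_s: 15.8
tool_pos: [0.4792, -0.005, 0.2435]
tcp_rot: [0.835, 0.493, 0.222, 0.104]
force: [-0.3, -1.0, -1.8]
gripper_width: 0.525
gripper_force: 63.1
```

```bash
python3 - <<'E'
from plan import *
go(W((1,-45,200)),TOOL(np.pi))
s=robot.state(); print(s["qpos"],s["qvel"])
E
```

```text
t 15.8 pos [ 0.4792 -0.005   0.2435] F [-0.2902 -0.9966 -1.7934] w 0.525 gf 63.1
shift(full units) [ 0.1498 -0.0049 -0.1936]
turn first(full units) [ -0.2722  -0.2216 -20.6257] then shift [-0.0849  0.1262 -0.1919]
[ 1.5532  0.08   -1.5616  2.2756  0.08    0.374  -0.5597] [ 0.0003  0.0028 -0.0029  0.0004  0.0036  0.0008  0.8249]
```

Request:
{"api": "send_rows", "payload": {
  "series": [0,0,0,0,0,-1,0,0,0,0,0,-1,0,0,0,0,0,-1,0,0,0,0,0,-1,0,0,0,0,0,-1,0,0,0,0,0,-1,0,0,0,0,0,-1,0,0,0,0,0,-1,0,0,0,0,0,-1,0,0,0,0,0,-1]
}}

```text
time_s: 17.05
tool_pos: [0.4792, -0.005, 0.2435]
tcp_rot: [0.477, 0.844, 0.14, 0.201]
force: [0.4, 0.5, -2.4]
gripper_width: 0.532
gripper_force: 63.1
```

Request:
{"api": "send_rows", "payload": {
  "series": [0,0,0,0,0,-1,0,0,0,0,0,-1,0,0,0,0,0,-1,0,0,0,0,0,-1,0,0,0,0,0,-1,0,0,0,0,0,-1,0,0,0,0,0,-1,0,0,0,0,0,-1,0,0,0,0,0,-1,0,0,0,0,0,-0.5]
}}

```text
time_s: 18.3
tool_pos: [0.4792, -0.005, 0.2435]
tcp_rot: [0.017, 0.969, 0.028, 0.243]
force: [-0.8, 0.6, -2.3]
gripper_width: 0.525
gripper_force: 63.1
```

```bash
python3 - <<'E'
from plan import *
go(W((1,-45,100)),TOOL(np.pi))
s=robot.state(); print(s["qpos"],s["qvel"])
# fit a generic Z-Y-Z-Y-Z-Y-Z arm to recorded samples
D=[([1.19900064,.46831418,-.01160203,1.60351839,.00599654,1.07142081,-.056282],[.20966302,-.61472628,.23042276],[.986520756,.163634153,-.000189,-.00079]),
([.4385,.0678,-.2494,1.9997,.0188,1.0781,-1.0738],[.4274,-.1202,.2879],[.988,.157,-.001,0]),
([.3262,-.241,-.3259,2.3674,-.2376,.4915,-1.3156],[.4267,-.0024,.287],[.965,.042,.258,-.01]),
([.3373,.4164,-.4496,2.2356,1.4451,.1488,-2.9214],[.5711,.003,.105],[.968,.042,.248,-.012]),
([1.1754,.1914,-1.2645,2.2837,.5135,.3291,-1.9731],[.4951,-.0064,.2182],[.968,.04,.249,-.011]),
([1.5532,.08,-1.5616,2.2756,.08,.374,-.5597],[.4792,-.005,.2435],[.835,.493,.222,.104]),
(s["qpos"],s["tool_pos"],s["tcp_rot"])]
import itertools
ang=lambda ax,q:R.from_euler(ax,q)
def fk(q,L,sg,off):
    r=R.identity();p=np.zeros(3)
    for i in range(7):
        r=r*ang("zyzyzyz"[i],sg[i]*q[i]+(off if i==6 else 0)); p=p+r.apply([L[2*i],0,L[2*i+1]])
    return p,r*R.from_euler("x",0)
best=None
for sg in itertools.product((1,-1),repeat=7):
    if sg[1]<0: continue
    for off in(0,np.pi/2,-np.pi/2,np.pi):
        e=sum((fk(q,np.zeros(14),sg,off)[1].inv()*R.from_quat(o)).magnitude() for q,_,o in D)
        if best is None or e<best[0]: best=(e,sg,off)
print(best)
_,sg,off=best
# positions are linear in L
J=[];b=[]
for q,p,_ in D:
    f0=fk(q,np.zeros(14),sg,off)[0]; J.append(np.array([fk(q,np.eye(14)[i],sg,off)[0]-f0 for i in range(14)]).T); b.append(p)
L,rs,rk,sv=np.linalg.lstsq(np.vstack(J),np.hstack(b),rcond=1e-3); print(L,rk,np.abs(np.vstack(J)@L-np.hstack(b)).max())
np.savez("kin.npz",L=L,sg=sg,off=off)
E
```

```text
t 18.3 pos [ 0.4792 -0.005   0.2435] F [-0.7615  0.5744 -2.3238] w 0.525 gf 63.1
shift(full units) [-0.1823  0.1275  3.8048]
turn first(full units) [ 0.0381 -0.2843 -1.1403] then shift [-0.0841  0.1268  3.8083]
[ 1.5536  0.0818 -1.5629  2.2756  0.0855  0.3742  1.4759] [ 0.0014  0.0003 -0.0003  0.0007  0.0008 -0.0008  0.4015]
(0.005635926670201885, (-1, 1, -1, 1, -1, 1, -1), 1.5707963267948966)
[-0.0038  0.3866  0.0196  0.2625 -0.0001  0.2625  0.0495  0.2554  0.0123
  0.2554  0.019   0.1593 -0.0095  0.1593] 11 0.027584601669893145
```

```bash
cat > kin.py <<'E'
from plan import *
sg=np.array([-1,1,-1,1,-1,1,-1])
D=[([1.19900064,.46831418,-.01160203,1.60351839,.00599654,1.07142081,-.056282],[.20966302,-.61472628,.23042276]),
([.4385,.0678,-.2494,1.9997,.0188,1.0781,-1.0738],[.4274,-.1202,.2879]),
([.3262,-.241,-.3259,2.3674,-.2376,.4915,-1.3156],[.4267,-.0024,.287]),
([.3373,.4164,-.4496,2.2356,1.4451,.1488,-2.9214],[.5711,.003,.105]),
([1.1754,.1914,-1.2645,2.2837,.5135,.3291,-1.9731],[.4951,-.0064,.2182]),
([1.5532,.08,-1.5616,2.2756,.08,.374,-.5597],[.4792,-.005,.2435]),
([ 1.5536,.0818,-1.5629,2.2756,.0855,.3742,1.4759],[.4792,-.005,.2435])]
def fk(q,L):
    r=R.identity();p=np.zeros(3);L=np.reshape(L,(7,3))
    for i in range(7):
        r=r*R.from_euler("zyzyzyz"[i],sg[i]*q[i]+(np.pi/2 if i==6 else 0)); p=p+r.apply(L[i])
    return p,r
def fitL(use=range(7)):
    J=[];b=[]
    for k in use:
        q,p=D[k]; J.append(np.array([fk(q,np.eye(21)[i])[0] for i in range(21)]).T); b.append(p)
    J=np.vstack(J);b=np.hstack(b)
    return J,b
E
python3 - <<'E'
from kin import *
J,b=fitL()
for lam in(1e-2,1e-3,1e-4):
    L=np.linalg.solve(J.T@J+lam**2*np.eye(21),J.T@b); r=(J@L-b).reshape(-1,3); print(lam,np.abs(r).max(1)); print(L.reshape(7,3))
E
```

```text
0.01 [0.0002 0.0002 0.0002 0.0003 0.0002 0.0002 0.0002]
[[ 0.003  -0.0146  0.3005]
 [-0.0031 -0.0146  0.2596]
 [ 0.0032 -0.0023  0.2596]
 [-0.0015 -0.0023  0.2341]
 [-0.0011  0.0002  0.2341]
 [ 0.0002  0.0002  0.1553]
 [ 0.     -0.      0.1553]]
0.001 [0. 0. 0. 0. 0. 0. 0.]
[[ 0.0001 -0.0145  0.3056]
 [-0.0001 -0.0145  0.2602]
 [ 0.0001 -0.0021  0.2602]
 [-0.0003 -0.0021  0.2361]
 [ 0.0001 -0.0002  0.2361]
 [-0.0001 -0.0002  0.1564]
 [-0.      0.      0.1564]]
0.0001 [0. 0. 0. 0. 0. 0. 0.]
[[ 0.     -0.0144  0.3056]
 [-0.     -0.0144  0.2602]
 [ 0.0001 -0.0021  0.2602]
 [-0.0003 -0.0021  0.2362]
 [ 0.0001 -0.0002  0.2362]
 [-0.0001 -0.0002  0.1564]
 [-0.      0.      0.1564]]
```

```bash
cat >> kin.py <<'E'
J_,b_=fitL(); LL=np.linalg.solve(J_.T@J_+1e-8*np.eye(21),J_.T@b_)
lo=np.array([-2.53,-.31,-1.57,.28,-1.29,.15,-2.92]);hi=np.array([2.53,2.02,1.55,2.44,4.43,1.84,2.92])
def ik(P,rot,q0,reg=1e-3,ref=None):
    ref=q0 if ref is None else ref
    def f(q):
        p,r=fk(q,LL); return np.r_[(p-P)*10,(r.inv()*rot).as_rotvec()*2,(q-ref)*reg]
    s=least_squares(f,np.clip(q0,lo+1e-3,hi-1e-3),bounds=(lo,hi)); p,r=fk(s.x,LL)
    return s.x,np.linalg.norm(p-P),(r.inv()*rot).magnitude()
E
python3 - <<'E'
from kin import *
rng=np.random.default_rng(0)
b=v[4]
T={"place":((1,-45,14),[0,np.pi]),"h0":(barp(.17,.085,b)*1000,[0,.785,1.57,2.36,3.14,3.93,4.71,5.5]),"h1":(barp(.17,.085,0)*1000,[0,.785,1.57,2.36,3.14,3.93,4.71,5.5]),"fin":((30,105,80),np.arange(8)*.785)}
for k,(P,As) in T.items():
    for a in As:
        S=[]
        for i in range(10):
            x,e,o=ik(W(P),TOOL(a),rng.uniform(lo,hi),reg=1e-4)
            if e<.001 and o<.01: S.append(x)
        S=sorted(S,key=lambda x:np.max(np.abs(x-(lo+hi)/2)/(hi-lo)))
        print(k,round(a,2),len(S),S[0] if S else None)
q=robot.state()["qpos"]
for d in(200,150,100,80,60,40,30,20,14):
    q,e,o=ik(W((1,-45,d)),TOOL(np.pi),q); print(d,q,round(e,4),round(o,4))
E
```

```text
place 0 4 [ 1.0064  1.3201 -1.5677  2.2232  1.8721  1.2145 -2.8178]
place 3.14 8 [ 0.8965  0.8411 -1.2073  2.2272  1.7658  0.6963  0.1491]
h0 0 0 None
h0 0.79 0 None
h0 1.57 0 None
h0 2.36 0 None
h0 3.14 0 None
h0 3.93 0 None
h0 4.71 0 None
h0 5.5 0 None
h1 0 2 [ 1.0166  0.5984 -1.2507  2.2066  1.3821  0.5349 -2.6875]
h1 0.79 4 [ 0.8755  0.4485 -1.0322  2.2119  1.2242  0.3637 -1.8118]
h1 1.57 6 [ 0.9579  0.5212 -1.152   2.2087  1.3137  0.4475 -1.0828]
h1 2.36 7 [ 0.9628  0.5266 -1.1596  2.2086  1.3192  0.4536 -0.2958]
h1 3.14 6 [ 0.8983  0.4658 -1.0638  2.211   1.2487  0.3838  0.5269]
h1 3.93 8 [ 1.0047  0.58   -1.2291  2.207   1.3675  0.5141  1.2493]
h1 4.71 7 [ 1.0038  0.5787 -1.2275  2.2071  1.3664  0.5127  2.0298]
h1 5.5 9 [ 1.088   0.7719 -1.4157  2.2043  1.4903  0.7281  2.7776]
fin 0.0 4 [-0.5522  0.2596  0.1447  2.2455  0.746   0.1918 -2.6129]
fin 0.78 2 [-0.7764  0.2674  0.4009  2.2588  0.413   0.15   -1.5105]
fin 1.57 5 [ 0.4296  0.4695 -1.0018  2.19    1.3744  0.565  -1.5142]
fin 2.36 5 [ 0.2594  0.38   -0.7831  2.1979  1.2794  0.4492 -0.6837]
fin 3.14 4 [ 0.4927  0.5207 -1
[... 168 characters left out ...]
 1.7286]
fin 5.5 9 [ 0.4916  0.5198 -1.0901  2.1873  1.414   0.6258  2.3968]
200 [ 1.311  -0.0598 -1.2679  2.2944 -0.3255  0.3599  1.9584] 0.0 0.0
150 [ 0.7224  0.125  -0.8048  2.3087  0.3322  0.233   1.2964] 0.0 0.0
100 [ 0.434   0.2351 -0.5378  2.307   0.8017  0.15    0.8278] 0.0 0.0
80 [ 0.4324  0.294  -0.5466  2.2972  1.1456  0.15    0.4956] 0.0 0.0
60 [ 0.3944  0.3442 -0.5126  2.2873  1.4281  0.15    0.22  ] 0.0 0.0
40 [ 0.4318  0.4111 -0.5638  2.2712  1.6578  0.1917  0.0117] 0.0 0.0
30 [ 0.4482  0.4448 -0.5869  2.2625  1.7345  0.2153 -0.0531] 0.0 0.0
20 [ 0.4621  0.4784 -0.6072  2.2534  1.7949  0.2391 -0.1012] 0.0 0.0
14 [ 0.4687  0.4981 -0.6174  2.2479  1.8256  0.2529 -0.1245] 0.0 0.0
```

Request:
{"api": "send_rows", "payload": {
  "series": [0,0,0,0.02,-0.14,-0.57,0,0,0,0.02,-0.14,-0.57,0,0.03,0.5,0,0,0,0,0.03,0.6,0,0,0,0,0.03,0.6,0,0,0,-0.04,0.03,0.6,0,0,0,-0.04,0,0.6,0,0,0,0,0,0.6,0,0,0,0,0,0.3,0,0,0,0,0,0,0,0,0]
}}

```text
time_s: 19.55
tool_pos: [0.5228, 0.0018, 0.1665]
tcp_rot: [-0.028, 0.967, 0.015, 0.253]
force: [0.3, 0.2, -2.0]
gripper_width: 0.532
gripper_force: 62.9
```

```bash
python3 - <<'E'
from kin import *
go(W((1,-45,40)),TOOL(np.pi))
q=robot.state()["qpos"]; print(q)
for d in(80,60,40,30,20,14):
    q,e,o=ik(W((1,-45,d)),TOOL(np.pi),q); print(d,q,round(e,4),round(o,4))
E
```

```text
t 19.55 pos [0.5228 0.0018 0.1665] F [ 0.3436  0.1985 -1.9526] w 0.532 gf 62.9
shift(full units) [-0.1331 -0.0019  2.6608]
turn first(full units) [ 0.022  -0.1164 -0.2415] then shift [-0.1006  0.0012  2.6623]
[ 0.56    0.2402 -0.6706  2.3003  0.7825  0.1895  0.8337]
80 [ 0.4324  0.294  -0.5466  2.2972  1.1456  0.15    0.4956] 0.0 0.0
60 [ 0.3944  0.3442 -0.5126  2.2873  1.4281  0.15    0.22  ] 0.0 0.0
40 [ 0.4318  0.4111 -0.5638  2.2712  1.6578  0.1917  0.0117] 0.0 0.0
30 [ 0.4482  0.4448 -0.5869  2.2625  1.7345  0.2153 -0.0531] 0.0 0.0
20 [ 0.4621  0.4784 -0.6072  2.2534  1.7949  0.2391 -0.1012] 0.0 0.0
14 [ 0.4687  0.4981 -0.6174  2.2479  1.8256  0.2529 -0.1245] 0.0 0.0
```

Matches the model's prediction. Continue down.

Request:
{"api": "send_rows", "payload": {
  "series": [-0.03,0,0.4,0,-0.06,-0.12,-0.03,0,0.4,0,-0.06,-0.12,-0.03,0,0.4,0,0,0,0,0,0.4,0,0,0,0,0,0.4,0,0,0,0,0,0.4,0,0,0,0,0,0.2,0,0,0,0,0,0,0,0,0]
}}

```text
time_s: 20.55
tool_pos: [0.5573, 0.0037, 0.1122]
tcp_rot: [-0.039, 0.965, 0.012, 0.259]
force: [0.0, 0.1, -2.5]
gripper_width: 0.527
gripper_force: 62.9
```

```bash
python3 - <<'E'
from kin import *
go(W((0,-45,16)),TOOL(np.pi))
q=robot.state()["qpos"]; print(q)
E
```

```text
t 20.55 pos [0.5573 0.0037 0.1122] F [ 0.0206  0.0777 -2.4622] w 0.527 gf 62.9
shift(full units) [0.0534 0.0384 1.0502]
turn first(full units) [ 0.0145  0.0187 -0.0216] then shift [0.0512 0.0401 1.0503]
[ 0.3942  0.3942 -0.5148  2.2755  1.6597  0.1653  0.0007]
```

Request:
{"api": "send_rows", "payload": {
  "series": [0.05,0.04,0.3,0,0,0,0,0,0.3,0,0,0,0,0,0.25,0,0,0,0,0,0.2,0,0,0,0,0,0,0,0,0]
}}

```text
time_s: 21.18
tool_pos: [0.5692, 0.0052, 0.089]
tcp_rot: [-0.039, 0.965, 0.012, 0.26]
force: [0.5, -1.1, -2.3]
gripper_width: 0.529
gripper_force: 62.9
```

```bash
python3 - <<'E'
from kin import *
go(W((0,-45,12)),TOOL(np.pi))
s=robot.state();print((rt.inv().apply(s["tool_pos"]-v[:3]))*1000)
for n in("scene","top"):
    im=robot.get_image(n)[:,:,::-1]; k=4
    x,y,w,h=dict(scene=(240,220,160,75),top=(255,180,160,75))[n]
    cv2.imwrite(f"pics/{n}_q.png",cv2.resize(im[y:y+h,x:x+w],None,fx=k,fy=k,interpolation=cv2.INTER_CUBIC))
cv2.imwrite("pics/q.png",np.vstack([cv2.imread("pics/scene_q.png"),cv2.imread("pics/top_q.png")])[:600])
E
```

```text
t 21.18 pos [0.5692 0.0052 0.089 ] F [ 0.4693 -1.0805 -2.3187] w 0.529 gf 62.9
shift(full units) [0.0023 0.0193 0.1649]
turn first(full units) [ 0.0093  0.0196 -0.03  ] then shift [0.0019 0.0194 0.1649]
[  0.0487 -45.4856  16.1224]
```

View pics/q.png

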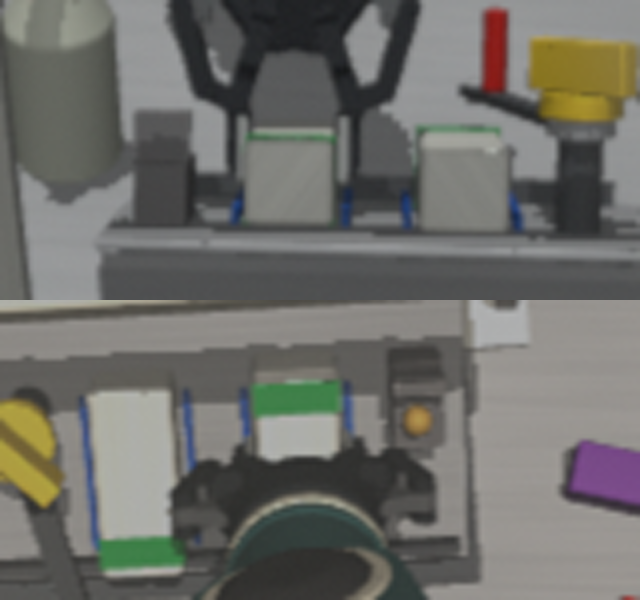

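Request:
{"api": "send_rows", "payload": {
  "series": [0.06,0,0.06,0,0,0,0.06,0,0.06,0,0,0,0,0,0,0,0,0]
}}

```text
time_s: 21.65
tool_pos: [0.5682, 0.0051, 0.0853]
tcp_rot: [-0.039, 0.965, 0.012, 0.26]
force: [-0.7, -1.3, -0.3]
gripper_width: 0.53
gripper_force: 63.2
```

Request:
{"api": "send_rows", "payload": {
  "series": [0,0,0,0,0,0,0,0,0,0,0,0,0,0,0,0,0,0,0,0,0,0,0,0],
  "claw": 0.4
}}

```text
time_s: 22.15
tool_pos: [0.5683, 0.0052, 0.0853]
tcp_rot: [-0.039, 0.965, 0.012, 0.26]
force: [-0.3, 0.1, 0.8]
gripper_width: 0.7
gripper_force: 0.0
```

```bash
python3 - <<'E'
from kin import *
s=robot.state(); go(W((0,-45,110)),TOOL(np.pi)); print(s["qpos"])
print(rt.inv().apply(s["tool_pos"]-v[:3])*1000)
E
```

```text
t 22.15 pos [0.5683 0.0052 0.0853] F [-0.264   0.105   0.7751] w 0.7 gf 0.0
shift(full units) [-0.1145  0.021  -3.8641]
turn first(full units) [ 0.0064  0.0267 -0.0269] then shift [-0.1037  0.0181 -3.8644]
[ 0.4558  0.4955 -0.5987  2.2571  1.8878  0.2463 -0.1912]
[ -2.5927 -45.4521  13.3896]
```

Request:
{"api": "send_rows", "payload": {
  "series": [0,0,-0.4,0,0,0,0,0,-0.6,0,0,0,0,0,-0.7,0,0,0,0,0,-0.7,0,0,0,0,0,-0.7,0,0,0,0,0,-0.7,0,0,0,0,0,-0.7,0,0,0,0,0,0,0,0,0]
}}

```text
time_s: 23.15
tool_pos: [0.5121, -0.0007, 0.1832]
tcp_rot: [-0.038, 0.965, 0.011, 0.261]
force: [-0.3, -0.3, -0.2]
gripper_width: 0.698
gripper_force: 0.0
```

```bash
python3 - <<'E'
from kin import *
s=robot.state(); q=s["qpos"]; print(q, s["tool_pos"])
b=v[4]
def hp(b,a,tilt):
    rot=TOOL(0)*R.from_euler("y",-tilt)*R.from_euler("z",-a)   # tilt towards vertical about tray y, then spin
    P=W(barp(.17,.086,b)*1000)+rot.apply([0,0,.019]); return P,rot
print("check vertical",hp(b,0,np.pi/6)[1].as_matrix()[:,2])
for t in(0,.13,.26,.4,.52):
    P,rot=hp(b,np.pi,t); x,e,o=ik(P,rot,q); print("start",t,P,x,round(e,4),round(o,4))
for st in(.52,.4):
  x=ik(*hp(b,np.pi,st),q)[0]
  for k in range(0,9):
    f=k/8; P,rot=hp(b*(1-f),np.pi+b*f,st*max(0,1-1.6*f)); x,e,o=ik(P,rot,x); print(round(f,2),x,round(e,4),round(o,4))
for n in("scene","top"):
    robot.get_image(n); c=proj(n,W((-6,-45,22)))[0]
    for d in robot.silhouettes(n,"tin"):
        if np.hypot(*(np.array(d["pixel"])-c))<20: print(n,c,d["pixel"],d["pixels"].sum())
E
```

```text
[ 0.8243  0.2379 -0.9428  2.3093  0.8632  0.2343  0.796 ] [ 0.5121 -0.0007  0.1832]
check vertical [ 0. -0. -1.]
start 0 [0.4161 0.1098 0.0647] [ 0.7025  1.2606 -1.57    2.44    1.8042  1.4087 -0.1539] 0.0125 0.0942
start 0.13 [0.4139 0.1097 0.0636] [ 0.74    1.2349 -1.57    2.44    1.742   1.3438 -0.1125] 0.0016 0.0122
start 0.26 [0.4116 0.1095 0.0628] [ 0.3024  0.4442 -0.7847  2.3897  1.1999  0.4174  0.1461] 0.0 0.0
start 0.4 [0.409  0.1092 0.0623] [ 0.3639  0.4984 -0.8399  2.299   0.8684  0.5367  0.4975] 0.0 0.0
start 0.52 [0.4067 0.1091 0.0621] [ 0.4061  0.5653 -0.8877  2.2204  0.7307  0.6739  0.6472] 0.0 0.0
0.0 [ 0.4061  0.5653 -0.8877  2.2204  0.7307  0.6739  0.6472] 0.0 0.0
0.12 [ 0.4784  0.5181 -0.89    2.2796  0.8498  0.5741  0.7665] 0.0 0.0
0.25 [ 0.5366  0.4724 -0.8731  2.3258  0.9872  0.4717  0.8677] 0.0 0.0
0.38 [ 0.5683  0.4283 -0.8283  2.3601  1.1655  0.3661  0.9225] 0.0 0.0
0.5 [ 0.5926  0.3994 -0.7848  2.3828  1.4615  0.2829  0.8548] 0.0 0.0
0.62 [ 0.7248  0.4351 -0.882   2.3902  1.8435  0.31    0.7212] 0.0 0.0
0.75 [ 0.6914  0.405  -0.8129  2.3347  1.656   0.2494  
[... 180 characters left out ...]
.8399  2.299   0.8684  0.5367  0.4975] 0.0 0.0
0.12 [ 0.4222  0.4602 -0.8227  2.3439  0.9939  0.4551  0.61  ] 0.0 0.0
0.25 [ 0.4677  0.4244 -0.7898  2.3754  1.1392  0.3741  0.7033] 0.0 0.0
0.38 [ 0.4972  0.3935 -0.7433  2.3942  1.3277  0.2977  0.7491] 0.0 0.0
0.5 [ 0.5504  0.3829 -0.7343  2.3999  1.5994  0.2553  0.7108] 0.0 0.0
0.62 [ 0.6567  0.4038 -0.8012  2.3933  1.88    0.2695  0.6677] 0.0 0.0
0.75 [ 0.5947  0.3691 -0.6995  2.3395  1.6738  0.1973  1.0542] 0.0 0.0
0.88 [ 0.6823  0.3997 -0.7933  2.274   1.4082  0.2391  1.5232] 0.0 0.0
1.0 [ 0.7613  0.4469 -0.902   2.2069  1.275   0.3154  1.8557] 0.0 0.0
scene [312.8079 263.4762] [315.6, 259.0] 553
top [329.5245 219.7724] [330.0, 219.2] 940
```

```bash
cat >> kin.py <<'E'
def hp(b,a,tilt,h=.086):
    rot=TOOL(0)*R.from_euler("y",-tilt)*R.from_euler("z",-a)
    return W(barp(.17,h,b)*1000)+rot.apply([0,0,.019]),rot
E
python3 - <<'E'
from kin import *
P,rot=hp(v[4],np.pi,.4); go(P-rot.apply([0,0,.09]),rot)
E
```

```text
t 23.35 pos [0.5119 0.0004 0.182 ] F [-0.2032  0.5235  0.1626] w 0.698 gf 0.0
shift(full units) [ 4.2411  4.6724 -1.0437]
turn first(full units) [ 0.0135  3.8386 -0.0249] then shift [4.3008 4.6835 0.6899]
```

Request:
{"api": "send_rows", "payload": {
  "series": [0.71,0.78,-0.17,0,0,0,0.71,0.78,-0.17,0,0,0,0.71,0.78,-0.17,0,0,0,0.71,0.78,-0.17,0,0,0,0.71,0.78,-0.17,0,0.96,0,0.71,0.78,-0.17,0,0.96,0,0,0,0,0,0.96,0,0,0,0,0,0.96,0,0,0,0,0,0,0]
}}

```text
time_s: 24.48
tool_pos: [0.3985, 0.0983, 0.1375]
tcp_rot: [-0.046, 0.998, -0.005, 0.031]
force: [-0.9, 0.2, 0.6]
gripper_width: 0.698
gripper_force: 0.0
```

```bash
python3 - <<'E'
from kin import *
P,rot=hp(v[4],np.pi,.4); go(P,rot); print(robot.state()["qpos"])
for n in("scene","top"):
    robot.get_image(n); print(n,[(round(d["score"],2),np.round(d["pixel"],1)) for d in robot.silhouettes(n,"handle")],proj(n,W(barp(.17,.083,v[4])*1000)))
E
```

```text
t 24.48 pos [0.3985 0.0983 0.1375] F [-0.9492  0.2158  0.647 ] w 0.698 gf 0.0
shift(full units) [-0.2723  0.4356  3.0268]
turn first(full units) [-0.1153 -0.5898  0.0851] then shift [-0.0811  0.4005  3.0428]
[ 0.7134  0.4995 -1.243   2.228   0.7218  0.8229  0.663 ]
scene [(0.54, array([363.1, 240.2]))] [[363.1381 232.1977]]
top [(0.55, array([273.5, 246.3])), (0.3, array([294.6, 215.5]))] [[280.97   287.9089]]
```

Request:
{"api": "send_rows", "payload": {
  "series": [0,0,0,-0.11,-0.59,0.08,-0.08,0.4,0.3,0,0,0,0,0,0,0,0,0,0,0,0.7,0,0,0,0,0,0.7,0,0,0,0,0,0.7,0,0,0,0,0,0.6,0,0,0,0,0,0,0,0,0]
}}

```text
time_s: 25.68
tool_pos: [0.407, 0.1074, 0.0636]
tcp_rot: [-0.042, 0.997, 0.001, 0.061]
force: [-0.4, 0.7, 0.1]
gripper_width: 0.698
gripper_force: 0.0
```

```bash
python3 - <<'E'
from kin import *
P,rot=hp(v[4],np.pi,.4); go(P,rot); print(robot.state()["qpos"])
E
```

```text
t 25.68 pos [0.407  0.1074 0.0636] F [-0.398   0.6591  0.1111] w 0.698 gf 0.0
shift(full units) [-0.0792  0.0651  0.0615]
turn first(full units) [-0.037  -0.0123  0.0168] then shift [-0.079   0.065   0.0618]
[ 0.4879  0.5729 -0.9987  2.2965  0.9923  0.6287  0.3972]
```

Request:
{"api": "send_rows", "payload": {
  "series": [-0.08,0.06,0,0,0,0,0,0,0,0,0,0,0,0,0,0,0,0,0,0,0,0,0,0,0,0,0,0,0,0,0,0,0,0,0,0],
  "claw": -1
}}

```text
time_s: 26.42
tool_pos: [0.4099, 0.1094, 0.0647]
tcp_rot: [-0.042, 0.997, 0.001, 0.062]
force: [-1.6, 0.5, 6.8]
gripper_width: 0.166
gripper_force: 58.3
```

```bash
cat > arc.py <<'E'
from kin import *
import sys
# incremental plan along the arc from the present pose; prints rows rounded
def arc(f0,f1,n,st=.4,b=v[4],off=None):
    s=robot.state(); p=s["tool_pos"]; r=R.from_quat(s["tcp_rot"]); q=s["qpos"]
    P,rot=hp(b*(1-f0),np.pi+b*f0,st*max(0,1-1.6*f0)); print("t",s["time_s"],"err now mm",rt.inv().apply(p-P)*1000,"rot",(rot.inv()*r).as_rotvec(),"F",s["force"],"w",s["gripper_width"])
    o=rot.inv().apply(p-P)*1.
    out=[]
    for k in range(1,n+1):
        f=f0+(f1-f0)*k/n
        P,rot=hp(b*(1-f),np.pi+b*f,st*max(0,1-1.6*f))
        d=r.inv().apply(P-p)/.025; w=(r.inv()*rot).as_rotvec()/np.radians(6)
        row=np.round(np.r_[d,w],2); out.append(row)
        p=p+r.apply(row[:3]*.025); r=r*R.from_rotvec(row[3:]*np.radians(6))
        q,e,oo=ik(p,r,q)
    print([float(x) for x in np.concatenate(out)]); print("max",np.abs(out).max(),"end q",q)
if __name__=="__main__": arc(float(sys.argv[1]),float(sys.argv[2]),int(sys.argv[3]))
E
python3 arc.py 0 .5 10; python3 -c "
from workcell import robot; print(robot.state()['force'],robot.state()['qpos'])"
```

```text
t 26.425 err now mm [2.018  0.0799 1.6693] rot [ 0.004  -0.0011 -0.001 ] F [-1.5581  0.4939  6.7997] w 0.16613979369763132
[-0.07, -0.46, 0.05, -0.03, -0.3, -0.65, -0.13, -0.45, -0.05, 0.03, -0.3, -0.65, -0.12, -0.46, -0.05, 0.06, -0.3, -0.66, -0.12, -0.46, -0.06, 0.07, -0.3, -0.65, -0.12, -0.45, -0.06, 0.09, -0.29, -0.66, -0.13, -0.46, -0.07, 0.11, -0.28, -0.65, -0.12, -0.47, -0.05, 0.14, -0.28, -0.66, -0.13, -0.46, -0.06, 0.15, -0.27, -0.65, -0.12, -0.46, -0.04, 0.16, -0.25, -0.66, -0.13, -0.47, -0.04, 0.19, -0.24, -0.65]
max 0.66 end q [ 0.7138  0.4572 -0.928   2.392   1.6012  0.3585  0.7451]
[-1.55814175  0.49391064  6.79974858] [ 0.48471695  0.57423722 -0.9998896   2.29034254  0.9914425   0.63253343
  0.39615059]
```

```bash
sed -i 's/rot=TOOL(0)\*R.from_euler("y",-tilt)\*R.from_euler("z",-a)/rot=TOOL(0)*R.from_euler("z",-a)*R.from_euler("y",tilt)/' kin.py; python3 - <<'E'
from kin import *
x=robot.state()["qpos"]; b=v[4]
for k in range(0,11):
    f=k/10; P,rot=hp(b*(1-f),np.pi+b*f,.4*max(0,1-1.6*f)); x,e,o=ik(P,rot,x); print(round(f,2),x,round(e,4),round(o,4))
E
python3 arc.py 0 .5 10
```

```text
0.0 [ 0.4841  0.5779 -0.9954  2.2935  0.9973  0.6254  0.392 ] 0.0 0.0
0.1 [ 0.4884  0.5392 -0.9698  2.3282  1.1145  0.6027  0.4281] 0.0 0.0
0.2 [ 0.5046  0.505  -0.9448  2.3598  1.2433  0.5691  0.4673] 0.0 0.0
0.3 [ 0.5346  0.476  -0.9214  2.3856  1.3832  0.5247  0.5105] 0.0 0.0
0.4 [ 0.5794  0.4538 -0.9017  2.402   1.5312  0.47    0.5596] 0.0 0.0
0.5 [ 0.6381  0.4396 -0.888   2.4062  1.6799  0.4051  0.6188] 0.0 0.0
0.6 [ 0.7042  0.4334 -0.879   2.3955  1.8158  0.3285  0.6951] 0.0 0.0
0.7 [ 0.6825  0.4051 -0.8114  2.3586  1.7496  0.2559  0.9214] 0.0 0.0
0.8 [ 0.6834  0.3997 -0.7976  2.311   1.5577  0.2385  1.2644] 0.0 0.0
0.9 [ 0.7401  0.4268 -0.8646  2.2587  1.3947  0.2779  1.5875] 0.0 0.0
1.0 [ 0.7887  0.4629 -0.9378  2.2057  1.2986  0.3357  1.8409] 0.0 0.0
t 26.425 err now mm [2.018  0.0799 1.6693] rot [ 0.004  -0.0011 -0.001 ] F [-1.5581  0.4939  6.7997] w 0.16613979369763132
[-0.08, -0.48, 0.05, 0.21, -0.3, -0.6, -0.12, -0.47, -0.04, 0.22, -0.3, -0.61, -0.13, -0.47, -0.03, 0.21, -0.31, -0.63, -0.12, -0.46, -0.04, 0.19, -0.3, -0.62, -0.13, -0.47, -0.02, 0.16, -0.31, -0.64, -0.13, -0.47, -0.03, 0.15, -0.3, -0.64, -0.13, -0.46, -0.02, 0.12, -0.31, -0.64, -0.13, -0.46, -0.02, 0.11, -0.3, -0.65, -0.13, -0.46, -0.02, 0.08, -0.31, -0.65, -0.13, -0.46, -0.01, 0.06, -0.31, -0.65]
max 0.65 end q [ 0.633   0.4367 -0.881   2.4066  1.6815  0.4003  0.6164]
```

Request:
{"api": "send_rows", "payload": {
  "series": [-0.1,-0.48,0,0.21,-0.3,-0.6,-0.12,-0.47,-0.03,0.22,-0.3,-0.61,-0.13,-0.47,-0.03,0.21,-0.31,-0.63,-0.12,-0.46,-0.04,0.19,-0.3,-0.62,-0.13,-0.47,-0.02,0.16,-0.31,-0.64]
}}

```text
time_s: 27.05
tool_pos: [0.436, 0.0568, 0.075]
tcp_rot: [-0.201, 0.967, -0.057, 0.143]
force: [-0.8, 3.8, 10.6]
gripper_width: 0.17
gripper_force: 58.8
```

```bash
python3 arc.py .25 .65 8
```

```text
t 27.05 err now mm [1.768  1.1397 0.6723] rot [-0.0012 -0.0036 -0.0038] F [-0.7969  3.7859 10.6147] w 0.16984027079313652
[-0.05, -0.48, 0.02, 0.16, -0.27, -0.6, -0.13, -0.47, -0.02, 0.12, -0.31, -0.65, -0.13, -0.46, -0.02, 0.11, -0.3, -0.64, -0.14, -0.46, -0.02, 0.08, -0.31, -0.65, -0.13, -0.46, -0.01, 0.06, -0.3, -0.66, -0.13, -0.45, -0.01, 0.04, -0.31, -0.65, -0.13, -0.46, -0.01, 0.03, -0.3, -0.66, -0.12, -0.45, 0.0, 0.0, -0.16, -0.65]
max 0.66 end q [ 0.6977  0.4175 -0.8418  2.3807  1.8239  0.2817  0.7731]
```

Request:
{"api": "send_rows", "payload": {
  "series": [-0.08,-0.48,-0.02,0.16,-0.27,-0.6,-0.13,-0.47,-0.03,0.12,-0.31,-0.65,-0.13,-0.46,-0.02,0.11,-0.3,-0.64,-0.14,-0.46,-0.02,0.08,-0.31,-0.65,-0.13,-0.46,-0.01,0.06,-0.3,-0.66,-0.13,-0.45,-0.01,0.04,-0.31,-0.65,-0.13,-0.46,-0.01,0.03,-0.3,-0.66,-0.12,-0.45,0,0,-0.16,-0.65]
}}

```text
time_s: 28.05
tool_pos: [0.5016, 0.001, 0.1097]
tcp_rot: [-0.454, 0.853, -0.1, 0.238]
force: [3.2, 8.0, -0.8]
gripper_width: 0.173
gripper_force: 59.1
```

```bash
python3 arc.py .65 .92 6; python3 -c "
from workcell import robot; print(robot.state()['qpos'])"
```

```text
t 28.05 err now mm [0.3299 1.6787 0.9201] rot [-0.0037 -0.002  -0.0018] F [ 3.2407  7.9664 -0.8452] w 0.17314124848368337
[-0.03, -0.44, 0.04, 0.03, 0.02, -0.57, -0.1, -0.41, -0.0, 0.0, 0.0, -0.59, -0.09, -0.41, -0.01, 0.0, 0.0, -0.59, -0.1, -0.41, 0.0, 0.0, 0.0, -0.59, -0.1, -0.41, 0.0, 0.0, 0.0, -0.59, -0.09, -0.41, 0.0, 0.0, 0.0, -0.59]
max 0.59 end q [ 0.7132  0.4147 -0.832   2.2495  1.342   0.2633  1.6615]
[ 0.69681313  0.41442463 -0.84214007  2.37937967  1.80696475  0.27621878
  0.789545  ]
```

Request:
{"api": "send_rows", "payload": {
  "series": [-0.05,-0.43,0.02,0.03,0.02,-0.57,-0.1,-0.41,0,0,0,-0.59,-0.09,-0.41,0,0,0,-0.59,-0.1,-0.41,0,0,0,-0.59,-0.1,-0.41,0,0,0,-0.59,-0.09,-0.41,0,0,0,-0.59]
}}

```text
time_s: 28.8
tool_pos: [0.5543, -0.013, 0.1392]
tcp_rot: [-0.603, 0.755, -0.144, 0.215]
force: [-6.6, 7.2, 7.9]
gripper_width: 0.166
gripper_force: 59.8
```

```bash
python3 arc.py .92 1.01 5
```

```text
t 28.8 err now mm [-0.46    1.5566  0.7919] rot [-0.0004 -0.0002 -0.0012] F [-6.642   7.1664  7.9237] w 0.16580293151142722
[0.02, -0.2, 0.03, 0.0, 0.0, -0.22, -0.04, -0.17, 0.0, 0.0, 0.0, -0.24, -0.03, -0.16, 0.0, 0.0, 0.0, -0.24, -0.04, -0.16, 0.0, 0.0, 0.0, -0.23, -0.03, -0.17, 0.0, 0.0, 0.0, -0.24]
max 0.24 end q [ 0.7192  0.4261 -0.8496  2.2035  1.2225  0.2899  1.9104]
```

Request:
{"api": "send_rows", "payload": {
  "series": [-0.02,-0.2,0,0,0,-0.22,-0.03,-0.17,0,0,0,-0.24,-0.03,-0.16,0,0,0,-0.24,-0.03,-0.16,0,0,0,-0.23,-0.03,-0.17,0,0,0,-0.24,0,0,0,0,0,0]
}}

```text
time_s: 29.55
tool_pos: [0.5699, -0.0128, 0.148]
tcp_rot: [-0.648, 0.718, -0.155, 0.204]
force: [-17.6, 8.5, 12.4]
gripper_width: 0.172
gripper_force: 61.1
```

```bash
python3 arc.py 1.01 1.03 2; python3 - <<'E'
from kin import *
s=robot.state(); print("F tray",rt.inv().apply(s["force"]))
g=s["tool_pos"]-R.from_quat(s["tcp_rot"]).apply([0,0,.019]); g=rt.inv().apply(g-v[:3])-hg; print("grip rel hinge mm",g*1000,"bar angle",np.arctan2(-g[0],-g[1]))
E
```

```text
t 29.55 err now mm [-3.5407  1.4792  0.6489] rot [-0.0052 -0.0001  0.002 ] F [-17.5635   8.5255  12.3705] w 0.17191307253354923
[0.01, -0.24, 0.02, 0.05, 0.0, -0.15, -0.02, -0.09, 0.0, -0.0, 0.0, -0.13]
max 0.24 end q [ 0.7258  0.4317 -0.8618  2.1936  1.2094  0.3007  1.9525]
F tray [-8.3569  9.9598 19.109 ]
grip rel hinge mm [  -1.1113 -168.5254   86.6486] bar angle 0.006594280170056789
```

Request:
{"api": "send_rows", "payload": {
  "series": [0,-0.15,-0.06,0,0,0,0,-0.15,-0.04,0,0,0,0,0,0,0,0,0]
}}

```text
time_s: 29.92
tool_pos: [0.5697, -0.0128, 0.1485]
tcp_rot: [-0.648, 0.719, -0.15, 0.201]
force: [-15.0, 13.6, -15.0]
gripper_width: 0.173
gripper_force: 60.6
```

```bash
cat > chk.py <<'E'
from kin import *
s=robot.state(); print("t",s["time_s"],"F tray",rt.inv().apply(s["force"]),"w",s["gripper_width"])
g=s["tool_pos"]-R.from_quat(s["tcp_rot"]).apply([0,0,.019]); g=rt.inv().apply(g-v[:3])-hg; print("grip rel hinge mm",g*1000,"bar angle",np.arctan2(-g[0],-g[1]))
E
python3 chk.py
```

```text
t 29.925 F tray [-19.4076  14.8031  -6.085 ] w 0.17320910361175812
grip rel hinge mm [  -0.7746 -168.5384   87.1639] bar angle 0.004595932194043577
```

Request:
{"api": "send_rows", "payload": {
  "series": [0,0,0,0,0,0,0,0,0,0,0,0,0,0,0,0,0,0,0,0,0,0,0,0],
  "claw": 0.1
}}

```text
time_s: 30.42
tool_pos: [0.579, -0.0193, 0.1553]
tcp_rot: [-0.645, 0.719, -0.158, 0.204]
force: [0.0, -0.5, 0.6]
gripper_width: 0.553
gripper_force: 0.0
```

Request:
{"api": "send_rows", "payload": {
  "series": [0,0,-0.5,0,0,0,0,0,-0.7,0,0,0,0,0,-0.7,0,0,0,0,0,-0.7,0,0,0,0,0,-0.6,0,0,0,0,0,0,0,0,0]
}}

```text
time_s: 31.18
tool_pos: [0.5391, -0.0224, 0.225]
tcp_rot: [-0.644, 0.72, -0.159, 0.204]
force: [0.8, -0.5, 1.3]
gripper_width: 0.552
gripper_force: 0.0
```

```bash
python3 - <<'E'
from kin import *
s=robot.state(); q=s["qpos"]; print(q)
def fp(a,h): rot=TOOL(a); return W((30,105,h)),rot
a0=v[5]-.45+np.pi
go(fp(a0,150)[0],fp(a0,150)[1])
x=q
for a,h in((4.6,160),(a0,150),(a0,100),(a0,72),(a0-.4,72),(a0-.8,72),(a0-1.2457,72),(a0-1.2457,150)):
    x,e,o=ik(*fp(a,h),x); print(round(a,2),h,x,round(e,4),round(o,4))
im=robot.get_image("top")
for n in("scene","top"):
    im=robot.get_image(n)[:,:,::-1]; k=3.5
    xx,y,w,h=dict(scene=(280,200,180,85),top=(225,180,180,85))[n]
    cv2.imwrite(f"pics/{n}_r.png",cv2.resize(im[y:y+h,xx:xx+w],None,fx=k,fy=k,interpolation=cv2.INTER_CUBIC))
cv2.imwrite("pics/r.png",np.vstack([cv2.imread("pics/scene_r.png"),cv2.imread("pics/top_r.png")])[:600])
E
```

```text
[ 1.1318  0.3252 -1.2573  2.2022  0.8025  0.4039  2.3258]
t 31.18 pos [ 0.5391 -0.0224  0.225 ] F [ 0.781  -0.5023  1.3145] w 0.552 gf 0.0
shift(full units) [-6.8141  1.7309 -0.0494]
turn first(full units) [-0.0266 -0.0663  5.5712] then shift [-4.7336  5.1984  0.0018]
4.6 160 [ 0.6385  0.2639 -1.1911  2.2075  0.9847  0.5337  1.8363] 0.0 0.0
3.94 150 [ 0.506   0.2408 -1.0386  2.2105  0.9632  0.4877  1.1822] 0.0 0.0
3.94 100 [ 0.3666  0.3626 -0.9079  2.2019  1.2236  0.4871  0.9564] 0.0 0.0
3.94 72 [ 0.3132  0.428  -0.8522  2.1911  1.3507  0.4899  0.8508] 0.0 0.0
3.54 72 [ 0.2859  0.4152 -0.8178  2.1924  1.3368  0.4726  0.4572] 0.0 0.0
3.14 72 [ 0.2563  0.4025 -0.7811  2.1939  1.3219  0.455   0.0644] 0.0 0.0
2.69 72 [ 0.2203  0.3886 -0.7371  2.1958  1.304   0.4351 -0.3722] 0.0 0.0
2.69 150 [ 0.4359  0.2143 -0.9554  2.2131  0.9151  0.4622 -0.0271] 0.0 0.0
```

View pics/r.png

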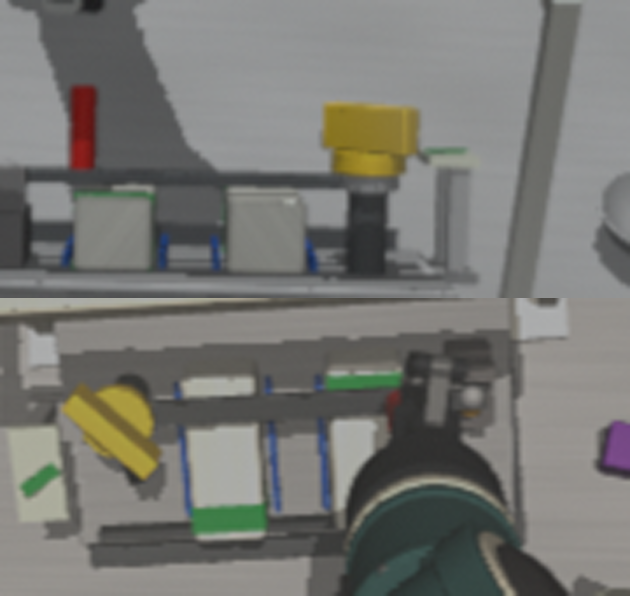

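Request:
{"api": "send_rows", "payload": {
  "series": [-0.85,0.22,0,0,0,0,-0.85,0.22,0,0,0,0,-0.85,0.22,0,0,0,0,-0.85,0.22,0,0,0,0,-0.85,0.22,0,0,0,0,-0.85,0.22,0,0,0,0,-0.85,0.22,0,0,0,0,-0.85,0.22,0,0,0,0.6,0,0,0,0,0,1,0,0,0,0,0,1]
}}

```text
time_s: 32.58
tool_pos: [0.5149, 0.1532, 0.2173]
tcp_rot: [-0.541, 0.801, -0.128, 0.223]
force: [-0.3, -0.2, -0.8]
gripper_width: 0.548
gripper_force: 0.0
```

Request:
{"api": "send_rows", "payload": {
  "series": [0,0,0,0,0,1,0,0,0,0,0,1,0,0,0,0,0,0.97,0,0,0,0,0,0]
}}

```text
time_s: 33.08
tool_pos: [0.515, 0.1527, 0.2175]
tcp_rot: [-0.412, 0.874, -0.093, 0.24]
force: [0.7, -0.2, -0.4]
gripper_width: 0.553
gripper_force: 0.0
```

```bash
cat > fin.py <<'E'
from kin import *
import sys
def fp(a,h): return W((30,105,h)),TOOL(a)
a0=v[5]-.45+np.pi
E
python3 - <<'E'
from fin import *
go(*fp(a0,79)); print(robot.state()["qpos"])
# refine collar angle and hinge point by fin silhouette / yellow colour in both views
m={}
for n in("scene","top"):
    im=robot.get_image(n); h=cv2.cvtColor(im,cv2.COLOR_RGB2HSV); y=(h[...,0]>18)&(h[...,0]<34)&(h[...,1]>120)&(h[...,2]>60)
    c=proj(n,W((30,105,86)))[0]; yy,xx=np.nonzero(y); k=np.hypot(xx-c[0],yy-c[1])<30
    print(n,c,k.sum(),xx[k].min() if k.any() else 0,xx[k].max() if k.any() else 0,yy[k].min() if k.any() else 0,yy[k].max() if k.any() else 0)
    f=np.array([(x*.032*np.cos(b)-s*.007*np.sin(b),x*.032*np.sin(b)+s*.007*np.cos(b),z) for b in [v[5]-.45] for x in(-1,1) for s in(-1,1) for z in(.072,.1)])+hg
    g=proj(n,pts(f,v)); print("pred",g.min(0),g.max(0))
E
```

```text
t 33.08 pos [0.515  0.1527 0.2175] F [ 0.6765 -0.2475 -0.3991] w 0.553 gf 0.0
shift(full units) [-0.0368 -0.0749  2.7702]
turn first(full units) [-0.0167 -0.0536  0.0271] then shift [-0.0215 -0.0797  2.7702]
[ 0.4305  0.2227 -0.9597  2.2133  0.9364  0.4736  1.1965]
scene [385.0215 236.2365] 473 372 398 230 249
pred [370.7152 228.5944] [399.8839 244.2991]
top [257.0406 217.2864] 237 243 268 205 230
pred [241.555  203.3212] [271.9093 231.3897]
```

Request:
{"api": "send_rows", "payload": {
  "series": [-0.03,-0.08,0.4,0,-0.05,0,0,0,0.6,0,0,0,0,0,0.6,0,0,0,0,0,0.6,0,0,0,0,0,0.55,0,0,0,0,0,0,0,0,0]
}}

```text
time_s: 33.92
tool_pos: [0.5509, 0.1543, 0.1582]
tcp_rot: [-0.412, 0.874, -0.091, 0.242]
force: [-0.7, 1.3, 0.4]
gripper_width: 0.547
gripper_force: 0.0
```

```bash
python3 - <<'E'
from fin import *
go(*fp(a0,78)); print(robot.state()["qpos"])
E
```

```text
t 33.92 pos [0.5509 0.1543 0.1582] F [-0.6512  1.2973  0.3761] w 0.547 gf 0.0
shift(full units) [-0.0215 -0.0012  0.0396]
turn first(full units) [-0.006  -0.0156  0.0207] then shift [-0.0214 -0.0012  0.0397]
[ 0.2551  0.3816 -0.7787  2.1979  1.2826  0.4499  0.8972]
```

Request:
{"api": "send_rows", "payload": {
  "series": [0,0,0,0,0,0,0,0,0,0,0,0,0,0,0,0,0,0,0,0,0,0,0,0,0,0,0,0,0,0],
  "claw": -1
}}

```text
time_s: 34.55
tool_pos: [0.5509, 0.1547, 0.1599]
tcp_rot: [-0.411, 0.874, -0.091, 0.243]
force: [-5.7, -0.2, 6.5]
gripper_width: 0.151
gripper_force: 58.8
```

```bash
python3 - <<'E'
from fin import *
s=robot.state(); go(*fp(a0-v[5],78)); print(s["qpos"],s["torque"])
E
```

```text
t 34.55 pos [0.5509 0.1547 0.1599] F [-5.6855 -0.169   6.4805] w 0.151 gf 58.8
shift(full units) [0.0128 0.0124 0.0967]
turn first(full units) [-0.0193  0.0182 11.9115] then shift [ 0.0156 -0.0082  0.0967]
[ 0.2562  0.3782 -0.7807  2.1983  1.2822  0.4499  0.896 ] [ 0.0011  0.9513 -0.0437]
```

Request:
{"api": "send_rows", "payload": {
  "series": [0,0,0,0,0,0.9,0,0,0,0,0,0.9,0,0,0,0,0,0.9,0,0,0,0,0,0.9,0,0,0,0,0,0.9,0,0,0,0,0,0.9,0,0,0,0,0,0.9,0,0,0,0,0,0.9,0,0,0,0,0,0.9,0,0,0,0,0,0.9]
}}

```text
time_s: 35.8
tool_pos: [0.551, 0.1542, 0.1599]
tcp_rot: [0.031, 0.965, 0.029, 0.258]
force: [-5.9, -0.4, 6.5]
gripper_width: 0.15
gripper_force: 58.5
```

```bash
python3 - <<'E'
from fin import *
s=robot.state(); go(*fp(a0-v[5],78)); print(s["qpos"],s["torque"])
E
```

```text
t 35.8 pos [0.551  0.1542 0.1599] F [-5.9086 -0.4441  6.5313] w 0.15 gf 58.5
shift(full units) [0.0249 0.0158 0.0967]
turn first(full units) [-0.0175  0.0286  2.8885] then shift [0.0281 0.0075 0.0968]
[ 0.1676  0.3477 -0.6739  2.2029  1.2372  0.4071 -0.0227] [-0.3315  0.9082 -0.0005]
```

Request:
{"api": "send_rows", "payload": {
  "series": [0,0,0,0,0,0.8,0,0,0,0,0,0.8,0,0,0,0,0,0.8,0,0,0,0,0,0.5,0,0,0,0,0,0,0,0,0,0,0,0]
}}

```text
time_s: 36.55
tool_pos: [0.551, 0.154, 0.1599]
tcp_rot: [0.176, 0.949, 0.067, 0.251]
force: [-6.5, -1.5, 6.6]
gripper_width: 0.151
gripper_force: 59.0
```

Request:
{"api": "send_rows", "payload": {
  "series": [0,0,0,0,0,0,0,0,0,0,0,0,0,0,0,0,0,0,0,0,0,0,0,0],
  "claw": -0.1
}}

```text
time_s: 37.05
tool_pos: [0.5512, 0.1542, 0.1592]
tcp_rot: [0.176, 0.95, 0.067, 0.251]
force: [-0.8, 0.5, -0.2]
gripper_width: 0.45
gripper_force: 0.0
```

Request:
{"api": "send_rows", "payload": {
  "series": [0,0,-0.4,0,0,0,0,0,-0.6,0,0,0,0,0,-0.8,0,0,0,0,0,-0.9,0,0,0,0,0,-0.9,0,0,0,0,0,-0.9,0,0,0,0,0,-0.5,0,0,0,0,0,0,0,0,0]
}}

```text
time_s: 38.05
tool_pos: [0.489, 0.1491, 0.2684]
tcp_rot: [0.176, 0.949, 0.067, 0.252]
force: [-0.2, -0.8, -0.2]
gripper_width: 0.449
gripper_force: 0.0
```

```bash
python3 - <<'E'
from fin import *
s=robot.state(); go(*fp(a0-v[5],200)); print(s["qpos"])
M={}
for n in("scene","top"):
    im=robot.get_image(n); h=cv2.cvtColor(im,cv2.COLOR_RGB2HSV); y=(h[...,0]>16)&(h[...,0]<36)&(h[...,1]>110)&(h[...,2]>50)
    c=proj(n,W((30,105,86)))[0]; yy,xx=np.mgrid[:480,:640]; M[n]=y&(np.hypot(xx-c[0],yy-c[1])<30); print(n,M[n].sum())
def cost(b,dx=0):
    t=0
    F=np.array([(x*.032*np.cos(b)-s*.007*np.sin(b),x*.032*np.sin(b)+s*.007*np.cos(b),z) for x in(-1,1) for s in(-1,1) for z in(.072,.1)])+hg
    T=np.linspace(0,6.28,40); Dk=np.array([(.022*np.cos(a),.022*np.sin(a),z) for a in T for z in(.06,.072)])+hg
    for n in M:
        im=np.zeros((1920,2560),np.uint8)
        for Q in(F,Dk): cv2.fillConvexPoly(im,cv2.convexHull(np.round(proj(n,pts(Q,v))*4).astype(np.int32)),1)
        im=cv2.resize(im.astype(np.float32),(640,480),interpolation=cv2.INTER_AREA); t+=np.abs(im-M[n]).sum()/M[n].sum()
    return t
B=np.arange(-1.2,1.2,.03); C_=np.array([cost(b) for b in B]); i=C_.argsort()[:6]; print("fin angle",B[i],C_[i],"collar = +.45")
# bar: handle; tin
for n in("scene","top"):
    for k,P in(("handle",barp(.17,.083,0)*1000),("tin",(-6,-45,22))):
        c=proj(n,W(P))[0]; print(n,k,c,[np.round(d["pixel"],1) for d in robot.silhouettes(n,k) if np.hypot(*(np.array(d["pixel"])-c))<25])
E
```

```text
t 38.05 pos [0.489  0.1491 0.2684] F [-0.2109 -0.8482 -0.2123] w 0.449 gf 0.0
shift(full units) [0.0422 0.0005 0.2184]
turn first(full units) [-0.0125  0.0447  0.0055] then shift [0.0412 0.0001 0.2186]
[ 0.4656  0.0201 -0.9283  2.213   0.4704  0.4647  0.3708]
scene 351
top 425
fin angle [-0.42 -0.45 -0.39 -0.48 -0.36 -0.51] [0.214  0.2348 0.2401 0.2657 0.287  0.3137] collar = +.45
scene handle [302.9876 236.4324] [array([320.6, 246.8])]
scene tin [312.8079 263.4762] [array([313.8, 265.4])]
top handle [338.8018 211.5521] [array([322.9, 209.2]), array([330.3, 225.8])]
top tin [329.5245 219.7724] [array([330.4, 226.4])]
```

```bash
python3 - <<'E'
from fin import *
for n in("scene","top"):
    im=robot.get_image(n).astype(int); m=(im[...,0]>2*im[...,1]+15)&(im[...,0]>2*im[...,2]+15)&(im[...,0]>60)
    c=proj(n,W(barp(.17,.083,0)*1000))[0]; yy,xx=np.nonzero(m); k=np.hypot(xx-c[0],yy-c[1])<20
    print(n,k.sum(),xx[k].mean(),yy[k].mean(),[(b,proj(n,W(barp(.17,.083,b)*1000))[0]) for b in(0,.09)])
s=robot.state();print(s["time_s"])
E
```

```text
scene 133 303.406015037594 235.6766917293233 [(0, array([302.9876, 236.4324])), (0.09, array([303.7038, 235.9027]))]
top 36 339.0833333333333 215.55555555555554 [(0, array([338.8018, 211.5521])), (0.09, array([338.8576, 218.5896]))]
38.45
```

```bash
python3 - <<'E'
from fin import *
im=robot.get_image("top").astype(int)
for b in(0,.05,.09): print(b,"bottom/top",proj("top",W(barp(.17,.058,b)*1000))[0],proj("top",W(barp(.17,.108,b)*1000))[0], "bar axis at .11",proj("top",W(barp(.11,.058,b)*1000))[0],"tip",proj("top",W(barp(.215,.058,b)*1000))[0])
print("R",im[200:226,330:349,0]); print("G",im[200:226,330:349,1])
print("bar col at .11: gray",im[195:225,312,1],im[195:225,314,1])
E
```

```text
0 bottom/top [338.293  208.1984] [339.3377 215.085 ] bar axis at .11 [310.1668 210.0319] tip [359.4342 206.8202]
0.05 bottom/top [338.4045 212.0273] [339.4519 219.0958] bar axis at .11 [310.294  212.5054] tip [359.4943 211.6686]
0.09 bottom/top [338.3502 215.0767] [339.392  222.2891] bar axis at .11 [310.3028 214.479 ] tip [359.3612 215.5244]
R [[136 131 126 126 127 127 124 121 137 129  83  65  77  93  95  95  95  95
   95]
 [161 148 133 135 135 135 123 109 108  97  72  56  68  87  94  94  95  95
   95]
 [ 79  77  73  74  74  74  72  68  69  73  69  58  68  89  95  96  95  95
   95]
 [ 63  63  63  63  64  62  64  63  64  73  76  64  74  98 108 108 104 102
  102]
 [ 63  64  64  65  64  65  64  64  65  82  85  69  89 121 134 134 125 115
  113]
 [ 65  64  64  66  66  67  66  68  70  77  76  68  68  72  76  74  74  73
   75]
 [ 72  69  71  75  76  78  82  89  94  95  92  87  84  80  79  78  75  70
   75]
 [ 80  81  80  81  80  82  90 101 107 108 102  90  82  80  79  80  81  80
   80]
 [ 80  80  80  80  79  81  92 102 108 110 106  98  85  79  80  80  80  80
   79]
 [ 79  79  79  79  78  8
[... 3029 characters left out ...]
 114 141 142 142 141
  142]
 [174 175 171 147 118 116 118 117 114 113 126 118  86 113 139 140 139 139
  139]
 [174 174 153 121 115 116 118 116 115 130 142 118  84 111 137 138 138 138
  138]
 [174 174 156 132 123 117 117 115 122 140 146 116  80 104 131 139 140 140
  140]
 [175 175 173 172 154 132 131 132 149 162 149 115  81 102 129 138 139 138
  138]
 [174 174 175 175 174 172 173 173 173 167 148 115  85 103 128 137 137 137
  136]]
bar col at .11: gray [ 93  94  93  93  96  94  94  92  94  93  98 110  72  67  78  79  80  79
  79  83  91  92  91 103 136 136 138 139 136 135] [ 93  94  93  94  95  93  92  85  86  87  93  97  74  78  78  79  78  79
  78  82  91  92  92 103 135 136 138 139 136 135]
```

```bash
python3 -c "
from workcell import robot; print(robot.hand_in())"
```

```text
the job is handed in; nothing more can be done
None
```

I handed the job in at about 38.5 s (limit 59 s): the camera checks put the tin in the bay, the bar shut to about 0.01 rad and the collar about 0.03 rad from its mark. The hand-in returned no verdict, and while backing out of a first placing attempt two joint readings sat slightly past their range (joint 6 at 0.1488 against 0.15, joint 7 at -2.9214 against -2.92), which could count against the run.

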